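Put the beaker under the fed leg and set the bin's slide gate

TASK

The feed bin is about to be run: see which leg of its two-way chute the yellow lever points along, and stand the empty steel beaker upright on the worktop under the mouth of that leg, just beyond the lip so that what slides off it falls into the middle of the beaker. Only when the beaker stands there, pull the bin's stiff slide gate straight up by its black handle until its red pointer is level with the blue clip on the scale, and let go. Leave the lever and the blue clip as they are set, and do not disturb the two jars or the scoop.

Things in the scene. Friction and masses are not known exactly. Their poses are not given: they have to be found in the camera images.
- feed_bin: bench feed bin, fixed: white housing 190 mm wide, 128 mm deep, on legs; lid top 242 mm up (its grip, 65 mm or more behind the gate, 260 mm). Origin on the worktop under the middle of the front face; x points back into the bin, y to the left seen from the robot, z up; turned by up to 0.3 rad. Aluminium foot rail along y, 16 mm high, 186 mm long, its front at x = -144 mm
- lip_left (a point): middle of the lip of the chute's left leg, at x = -161, y = +78, z = 93 mm of feed_bin. The open steel chute, 20 mm deep, slopes down 0.42 rad from the gate (z = 160 mm) and forks; each leg is 44 mm wide and runs, seen from above, 0.57 rad outward of -x. Lip corners: underside 85 to 95 mm, wall tops up to 116 mm above the worktop. Nothing stands in front of the lips
- lip_right (a point): the same for the right leg, at x = -161, y = -78, z = 93 mm of feed_bin
- drop_left (a point): point on the worktop (z = 0) where the beaker's centre belongs if the left leg (+y side of the bin) is the fed one: 24 mm straight on from the middle of that leg's lip, at x = -181 mm, y = +91 mm of feed_bin
- drop_right (a point): the same for the right leg, at x = -181 mm, y = -91 mm of feed_bin
- flap (a joint): two-way flap in the chute with its lever, rad: about +0.53 = the yellow lever points along the left leg (+y side of the bin), which is then the fed one; about -0.53 = along the right leg. Its weight has it lie at one end or the other; a light knock would throw it over
- lever_tip (a point): pointed tip of the yellow lever above the fork of the chute, about 0.14 m above the worktop and 0.14 m in front of the housing; 31 mm to the left or right of the bin's middle
- steel_beaker: loose empty steel beaker, 68 mm across at the rim, 60 mm at the foot, 74 mm high, thin wall (about 3 mm, up to 6 mm), 0.11 kg (varies); origin at the centre of its underside, z along its axis. May be held by its wall at the rim or round the outside, or slid on the worktop
- gate (a joint): slide gate in the front of the bin, m: 0 = shut, grows as it is pulled up; end stop at 0.055. It sticks (about 7 N of sliding friction and 1.5 N of weight) and stays where it is left
- gate_handle (a point): middle of the gate's black handle, a round bar 14 mm thick and 90 mm long along the bin's y axis, on a 4 mm plate neck 40 mm wide below it; 285 mm above the worktop when shut and 43 mm above the lid; 5 mm in front of the housing's front face. Nothing is above it
- gate_pointer (a point): outer end of the red pointer on the gate, at its mid height, to the right of the gate (moves up with it); 160 mm above the worktop when the gate is shut
- index_mark (a point): inner end of the blue clip's tongue, at its mid height, on the scale right of the gate; 22 to 42 mm above the pointer when the gate is shut, differing from start to start. The clip can slide if it is knocked
- red_jar: bystander: white sample jar with a red cap, 52 mm across, 76 mm high; origin at the centre of its underside
- yellow_jar: bystander: white sample jar with a yellow cap, 52 mm across, 76 mm high; origin at the centre of its underside
- scoop: bystander: small steel scoop, 191 x 40 x 26 mm, lying; origin at the middle of its underside, handle along its +y
Mind the look-alikes: they are no part of the job. Leave any purple look-alike of the steel_beaker alone.

How it is judged:
On the way, in this order (a step that is already met when the one before it is completed fails the run):
1. the beaker stands upright and let go under the mouth of the fed leg, the gate still shut (((value of joint flap above 0.3 rad and horizontal distance between steel_beaker and drop_left below 0.018 m) or (value of joint flap below -0.3 rad and horizontal distance between steel_beaker and drop_right below 0.018 m)) and height (world z) of steel_beaker below 0.006 m and angle between steel_beaker's own z axis and vertical below 0.08 rad and value of joint gate below 0.004 m and contact force between the fingers and steel_beaker below 0.3 N), for 0.3 s.
2. the gate is pulled up until its pointer is level with the blue clip (z of gate_pointer in the frame of index_mark between -0.004 and 0.004 m and ((value of joint flap above 0.3 rad and horizontal distance between steel_beaker and drop_left below 0.018 m) or (value of joint flap below -0.3 rad and horizontal distance between steel_beaker and drop_right below 0.018 m)) and height (world z) of steel_beaker below 0.006 m and angle between steel_beaker's own z axis and vertical below 0.08 rad), for 0.2 s.
At the end, for the whole second after the job is handed in: the beaker stands upright and at rest on the worktop with its centre within 18 mm of the drop point of the fed leg (the one the yellow lever points along), and the gate rests with its red pointer within 4 mm of the height of the blue clip's tongue (all of step 2 and linear speed of steel_beaker below 0.02 m/s and velocity of joint gate between -0.005 and 0.005 m/s); the robot touches nothing.
It fails at once if the gate is opened (more than 8 mm) while the beaker is not under the fed leg (value of joint gate above 0.008 m and not ((value of joint flap above 0.3 rad and horizontal distance between steel_beaker and drop_left below 0.018 m) or (value of joint flap below -0.3 rad and horizontal distance between steel_beaker and drop_right below 0.018 m))).
It fails at once if the lever of the two-way flap is moved (its tip by more than 15 mm) (distance of lever_tip from where it was at the start of the episode above 0.015 m).
It fails at once if the blue clip is moved (more than 3 mm) (distance of index_mark from where it was at the start of the episode above 0.003 m).
It fails at once if the beaker is knocked over (angle between steel_beaker's own z axis and vertical above 0.8 rad).
It fails at once if the two jars or the scoop is disturbed (moved more than 20 mm) (distance of any of red_jar, yellow_jar, scoop from where it was at the start of the episode above 0.02 m).
It also fails if it takes over 54 s, if anything falls off the work surface, if the arm or the gripper's body presses on something with over 40 N, if the wrist force passes 120 N, or if a joint passes its speed limit or range.

ROBOT

A 6-joint arm with a two-finger parallel gripper is mounted at the origin on a cart in front of the work surface, level with it; the furniture and walls round the work are solid. World frame = base frame: x ahead of the robot, y to its left, z up, the work surface at z = 0. Lengths are in m, angles in rad, forces in N, time in s.
With the tool pointing down it reaches from about 0.3 to 0.775 m from the base axis. Payload 14.6 kg.
Tool frame: the origin (TCP) lies on the centre line of the jaws, within the pads' length; the fingertips stand 19 mm ahead of it and the grasp point (between the pads) is the TCP (ctrl.tip_reach is the distance from the TCP to the fingertips, in m); x points along the fingers, y is the direction in which the jaws open and shut, and the axes are right-handed (so a half turn about x gives the same grasp; the last joint's range is limited). The gripper opens to 94 mm and grips with 3 to 60 N. Pads are 16 mm wide; open, the fingers measure 119 mm over their backs; the gripper's body (75 mm by 177 mm) begins 78 mm behind the grasp point.
Start: joints at [-0.067, 0.3, 1.521, -0, 1.321, -0.067], TCP at [0.55, -0, 0.224] pointing down, gripper open.
Joint ranges: [-3.03, 3.03], [-0.79, 2.21], [0.23, 2.52], [-1.04, 4.18], [0, 3.07], [-2.55, 2.55]. Speed limits (rad/s): [2.22, 2.22, 2.57, 3.14, 3.14, 3.14].

INTERFACE

Orientations are given as [roll, pitch, yaw] about the fixed x, y, z axes, in that order (R = Rz(yaw) Ry(pitch) Rx(roll)).
In Python, from station import ctrl, optics, models gives the robot as it stands. The module is installed in compiled form; this text tells all that it offers.
- The arm moves only by the tool arm_command, never from a script. Its argument "deltas" is a list of rows, each an object with "translation": the shift along the tool's x, y, z in units of 25 mm (1.0 is 25 mm), a list of three; "turn": the turn, a rotation vector about the tool's x, y, z in units of 5 degrees (1.0 is 5 degrees), a list of three. In form: [{"translation": [x, y, z], "turn": [rx, ry, rz]}, ...]. A call has 1 to 12 rows; each row is the pose to reach, as a shift and turn from the pose commanded when the call began, along the tool's axes at that moment; what a row does not reach only later rows make up. A row lasts 1/12 s, in which the tool goes at most 41.7 mm and 7.16 degrees, less where a joint would pass 70% of its speed; a pose out of reach is approached as far as the arm can. A call with a gripper value outside its range is refused whole. "gripper" is the finger opening in mm, from 0 to 94, set as the call begins (left out, the last holds). The fingers move at their own pace and stop on an object; "force" is the grip in N (left out, the last holds). Time passes only in rows, so rows that repeat a pose let the fingers close. It gives the time, the measured TCP pose, the force and the opening at its end, in the units of the state.
- ctrl.get_obs(): the state, without advancing time (a new reading comes with each control period).
- optics.camera(name): name is "scene" or "side" or "wrist"; returns the picture (400x640x3 uint8, red, green, blue); there is no depth.
- optics.get_calibration(name): a dict with "K" (3x3 intrinsics, pixels), "origin" and "orientation" of the camera in the world. Camera axes: x right, y down, z forward; pixel columns grow to the right and rows downward; lengths in m; the calibration is good to about 2 mm. A picture is of the moment at which its call begins: read the wrist's pose just before it. get_calibration takes no time and is no camera call; for the wrist camera it gives the pose at the moment of the call.
- ctrl.hand_in(): hands the job in, once; it reports no verdict.
Trained networks look in the newest picture that a camera, given by its name, has taken for a name from the list of things; names that differ only in an ending like _2 or _b are one class to them, and where a whole thing is asked for, a point or a joint stands for the part that bears it (a point fixed in the world has none). Each returns a list of dicts, best first, with "score" (0 to 1); they miss things now and then, are a little off and sometimes report something else, mostly with a low value. They report only what shows in the picture. A call takes as long as a camera call. They do not tell look-alikes from the thing itself.
- models.look_for(target, camera): "box" ([left, top, right, bottom] in pixels, round what is visible of it).
- models.cut_out(target, camera): "pixels" (400x640 bool, what is visible of it) and "box" ([left, top, right, bottom] in pixels, round what is visible of it).
- models.mark_of(target, camera): "at" ([column, row] in pixels: a listed point, or the origin of a listed thing).
The state is a dict: "time_s": time; "qpos": joint angles; "joint_vel": joint speeds; "tau": joint torques, N m; "ee_pos": TCP position; "eef_rot": TCP orientation; "force": force on the tool from outside, world axes, zero at the start; "moment": the same for the moment, N m; "grip_width": finger opening in m.
Only numpy, scipy, OpenCV 4.12 (cv2) and the standard library are available. Lean on these libraries where they do the work, as an engineer would, in place of code of your own. Each camera call takes 0.05 s, during which the arm holds its last target.

## Working session

There is one attempt and no reset: what is moved stays moved. The work goes in short steps, Python scripts to look and compute and a tool call to move; the robot and the scene stay as the last step left them, time stands still between calls to the robot, and variables do not carry over. Pictures are saved under pics/ and viewed, and the job is handed in when it is done.

Besides the shell and the picture viewer there is one more tool, called after "Call:" by a JSON object that holds its "op" and its "data". arm_command: Moves the arm, as the interface text tells. Its arguments: {"type":"object","properties":{"deltas":{"type":"array"},"gripper":{"type":"number"},"force":{"type":"number"}},"required":["deltas"]}

```bash
mkdir -p pics; cat > h.py <<'E'
import numpy as np,cv2
from station import ctrl,optics,models
from scipy.spatial.transform import Rotation as R
def cal(n):
    c=optics.get_calibration(n);o=np.array(c['orientation'],float)
    Rm=o if o.shape==(3,3) else R.from_euler('xyz',o).as_matrix()
    return np.array(c['K'],float),np.array(c['origin'],float),Rm
def ray(c,p):
    K,o,Rm=c;d=Rm@np.linalg.solve(K,[p[0],p[1],1.]);return o,d/np.linalg.norm(d)
def onz(c,p,z):
    o,d=ray(c,p);return o+d*(z-o[2])/d[2]
def proj(c,P):
    K,o,Rm=c;q=K@(Rm.T@(np.array(P,float)-o));return q[:2]/q[2]
def tri(rs):
    A=sum(np.eye(3)-np.outer(d,d) for o,d in rs);b=sum((np.eye(3)-np.outer(d,d))@o for o,d in rs)
    x=np.linalg.solve(A,b);return x,[np.linalg.norm((np.eye(3)-np.outer(d,d))@(x-o)) for o,d in rs]
def save(n,im): cv2.imwrite('pics/'+n+'.png',im[:,:,::-1])
def delta(target,rot=None):
    s=ctrl.get_obs();Rt=R.from_euler('xyz',s['eef_rot'])
    return Rt.inv().apply(np.array(target)-np.array(s['ee_pos']))/0.025
E
python3 - <<'E'
from h import *
s=ctrl.get_obs();print(s['time_s'],s['ee_pos'],s['eef_rot'])
for n in ['scene','side','wrist']:
    im=optics.camera(n);save(n+'0',im);c=cal(n);print(n,c[1],c[2].round(3).tolist(),c[0].tolist())
E
```

```text
0.0 [5.49750332e-01 1.40332362e-05 2.23867384e-01] [-1.64235262  1.5696138   3.07005719]
scene [0.06488831 1.05239905 0.79635356] [[-0.883, -0.24, 0.404], [-0.47, 0.478, -0.742], [-0.015, -0.845, -0.535]] [[418.5331640169935, 0.0, 321.3080049828739], [0.0, 418.5331640169935, 190.8490922000552], [0.0, 0.0, 1.0]]
side [0.37380063 1.46211181 0.78066068] [[-0.989, -0.082, 0.123], [-0.146, 0.416, -0.898], [0.023, -0.906, -0.423]] [[517.8455323599463, 0.0, 326.9278817885633], [0.0, 517.8455323599463, 195.90590927642256], [0.0, 0.0, 1.0]]
wrist [0.55099032 0.07519636 0.38409028] [[1.0, 0.0, -0.003], [-0.001, -0.966, -0.26], [-0.003, 0.26, -0.966]] [[304.71111485450314, 0.0, 321.9710899955523], [0.0, 304.71111485450314, 196.1468339387575], [0.0, 0.0, 1.0]]
```

View pics/scene0.png

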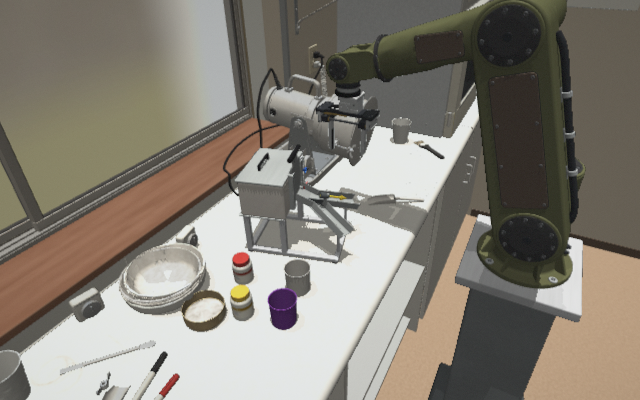

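View pics/side0.png

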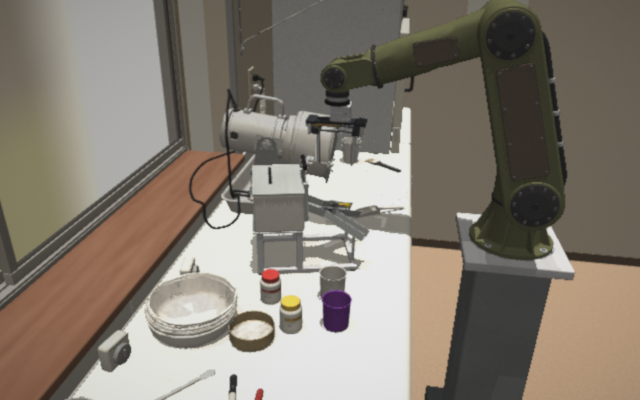

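View pics/wrist0.png

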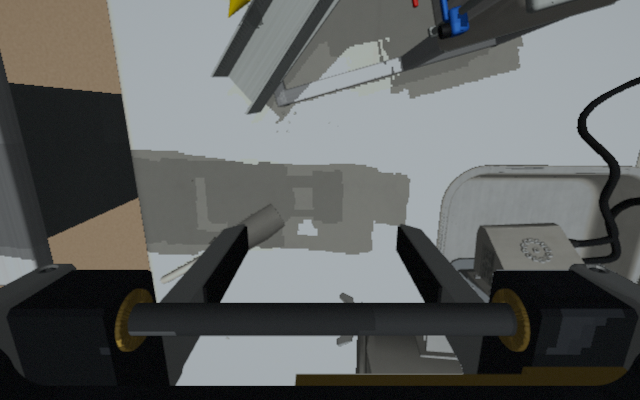

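The scene shows the bin at about (280,200). The candidate beakers are grey steel at (297,277), purple at (283,308), a far grey cup at (401,130) and a grey cup at (8,375). I'll run the networks next.

```bash
python3 - <<'E'
from h import *
for n in ['scene','side']:
    optics.camera(n)
    for t in ['steel_beaker','lever_tip','lip_left','lip_right','gate_handle','gate_pointer','index_mark','red_jar','yellow_jar','scoop','feed_bin']:
        r=models.mark_of(t,n)
        print(n,t,[(np.round(q['at'],1).tolist(),round(q['score'],2)) for q in r[:4]])
print(ctrl.get_obs()['time_s'])
im=cv2.imread('pics/scene0.png');cv2.imwrite('pics/c1.png',cv2.resize(im[140:340,220:440],None,fx=3.6,fy=3,interpolation=2))
im=cv2.imread('pics/side0.png');cv2.imwrite('pics/c2.png',cv2.resize(im[140:340,240:420],None,fx=3,fy=3,interpolation=2))
E
```

```text
scene steel_beaker [([352.8, 269.4], 0.72), ([344.7, 199.2], 0.48), ([292.9, 151.7], 0.21)]
scene lever_tip [([345.1, 197.1], 0.47)]
scene lip_left [([346.0, 235.9], 0.9)]
scene lip_right [([352.9, 202.7], 0.55), ([347.2, 195.4], 0.52)]
scene gate_handle []
scene gate_pointer [([306.2, 181.3], 0.55)]
scene index_mark [([303.8, 170.3], 0.52), ([351.8, 200.0], 0.5)]
scene red_jar [([244.4, 280.0], 0.78)]
scene yellow_jar [([244.3, 311.4], 0.67)]
scene scoop [([398.0, 204.3], 0.92)]
scene feed_bin [([297.6, 235.2], 0.87)]
side steel_beaker [([336.5, 324.9], 0.58)]
side lever_tip [([351.5, 205.3], 0.58)]
side lip_left [([363.8, 239.0], 0.83), ([379.2, 210.7], 0.37)]
side lip_right [([352.4, 210.0], 0.79), ([334.3, 297.5], 0.23)]
side gate_handle [([305.8, 158.3], 0.62), ([364.4, 239.4], 0.25)]
side gate_pointer []
side index_mark []
side red_jar [([271.0, 297.4], 0.73)]
side yellow_jar [([289.0, 322.4], 0.79)]
side scoop [([380.8, 211.4], 0.63)]
side feed_bin [([302.0, 258.4], 0.58), ([350.9, 210.7], 0.56)]
1.35
```

View pics/c1.png

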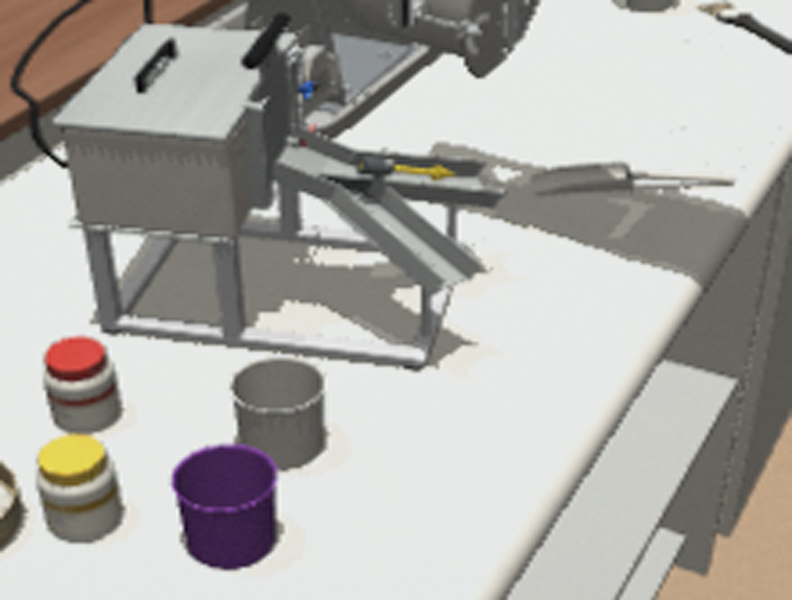

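View pics/c2.png

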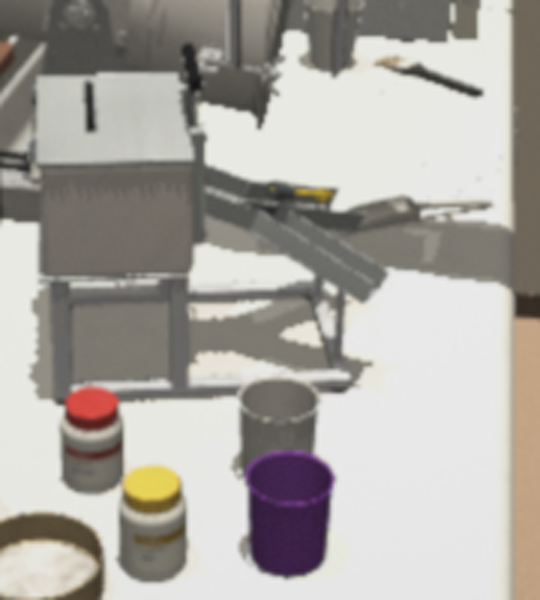

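The yellow lever points along the right leg (away from the cameras; tip at scene (346,197)). The real beaker is the grey one at scene (297,277). I'll fit the bin pose next.

```bash
cat > fit.py <<'E'
from h import *
from scipy.optimize import least_squares
C={n:cal(n) for n in ['scene','side']}
obs=[('scene',(346.5,234),(-.161,.078,.093)),('side',(364,239),(-.161,.078,.093)),
('scene',(345.5,197.2),(-.14,-.031,.14)),('side',(351.3,204.7),(-.14,-.031,.14)),
('scene',(294.3,153),(-.005,0,.285)),('side',(304.2,162),(-.005,0,.285)),
('side',(252.5,194),(.128,.095,.242)),('side',(304,194),(0,.095,.242)),
('scene',(238,182.5),(.128,.095,.242)),('scene',(286.5,185),(0,.095,.242)),
('scene',(337.5,261.5),(-.144,.093,.0)),]
def T(p,q):
    x,y,a=p;c,s=np.cos(a),np.sin(a);return np.array([x+c*q[0]-s*q[1],y+s*q[0]+c*q[1],q[2]])
f=lambda p:np.concatenate([proj(C[n],T(p,q))-np.array(u) for n,u,q in obs])
r=least_squares(f,[.65,.3,0],loss='soft_l1',f_scale=2)
p=r.x
if __name__=='__main__':
    print(p);print(f(p).reshape(-1,2).round(1).tolist())
    for k,q in dict(dl=(-.181,.091,0),dr=(-.181,-.091,0),lr=(-.161,-.078,.093),h=(-.005,0,.285),lt=(-.14,-.031,.14)).items():
        print(k,T(p,q).round(4),[proj(C[n],T(p,q)).round(1).tolist() for n in C])
    # beaker rim/foot
    print('bk rim scene',onz(C['scene'],(297.3,268.5),.074),'side',onz(C['side'],(333,273.5),.074))
    print('jars',onz(C['scene'],(244.4,280),0),onz(C['side'],(271,297.4),0),onz(C['scene'],(244.3,311.4),0),onz(C['side'],(289,322.4),0))
    print('purple',onz(C['scene'],(282.5,299),.074),onz(C['side'],(336.6,299),.074))
    print('scoop',[onz(C['scene'],u,.01) for u in [(398,204.3),(423,201),(366,203)]],[onz(C['side'],u,.01) for u in [(380.8,211.4),(404,208.5),(358,215)]])
E
python3 fit.py
```

```text
[0.61076896 0.21162562 0.28205233]
[[-0.8, 0.5], [0.9, -2.0], [-0.8, 0.1], [-0.4, -0.7], [-0.6, 0.1], [0.6, -0.5], [2.2, -0.7], [2.4, -2.6], [-2.6, -2.2], [-3.6, -0.1], [0.8, 1.9]]
dl [0.4116 0.2487 0.    ] [[351.6, 264.6], [371.2, 268.5]]
dr [0.4622 0.0738 0.    ] [[360.1, 225.6], [358.6, 236.0]]
lr [0.4778 0.0919 0.093 ] [[353.9, 202.7], [354.4, 211.1]]
h [0.606  0.2102 0.285 ] [[293.7, 153.1], [304.8, 161.5]]
lt [0.4849 0.1429 0.14  ] [[344.7, 197.3], [350.9, 204.0]]
bk rim scene [0.49411182 0.39788483 0.074     ] side [0.49867103 0.40278314 0.074     ]
jars [0.64132033 0.43350714 0.        ] [0.64991496 0.42577863 0.        ] [0.57594405 0.52105302 0.        ] [0.58521221 0.51276313 0.        ]
purple [0.47246175 0.50045668 0.074     ] [0.47665132 0.50366463 0.074     ]
scoop [array([ 0.39194388, -0.07832244,  0.01      ]), array([ 0.32384405, -0.13469769,  0.01      ]), array([ 0.48974738, -0.03771921,  0.01      ])] [array([ 0.4035434, -0.0878844,  0.01     ]), array([ 0.32744008, -0.1247804 ,  0.01      ]), array([ 0.47584172, -0.04720564,  0.01      ])]
```

```bash
cat >> h.py <<'E'
def rot(lean_ang,t,flip=1):
    L=np.array([np.cos(lean_ang),np.sin(lean_ang),0]);up=np.array([0,0,1.])
    x=-up*np.cos(t)-L*np.sin(t);y=flip*np.array([-L[1],L[0],0]);return R.from_matrix(np.c_[x,y,np.cross(x,y)])
def rows(base,tgts):
    """base=(pos,R), targets list of (pos,R) -> rows"""
    p0,R0=base
    for p,Rt in tgts:
        print((R0.inv().apply(np.array(p)-p0)/.025).round(2).tolist(),(np.degrees((R0.inv()*Rt).as_rotvec())/5).round(2).tolist())
def cur():
    s=ctrl.get_obs();return np.array(s['ee_pos']),R.from_euler('xyz',s['eef_rot'])
E
python3 - <<'E'
from h import *
b=cur();print(b[1].as_matrix().round(3).tolist())
t=np.radians(12)
for fl in (1,-1):
    Rg=rot(-np.pi/2,t,fl); Rp=rot(np.pi+.852,t,fl)
    print(fl,np.degrees((b[1].inv()*Rg).magnitude()),np.degrees((Rg.inv()*Rp).as_rotvec()))
    rows(b,[((.43,.15,.29),b[1]),((.43,.38,.29),Rg),((.497,.40,.22),Rg)])
E
```

```text
[[-0.0, 1.0, 0.0], [0.0, 0.0, -1.0], [-1.0, -0.0, -0.0]]
1 11.999717920971715 [4.02840267e+01 3.25007121e-15 8.56263421e+00]
[-2.62, -4.8, -6.0] [0.0, 0.0, 0.0]
[-2.62, -4.8, -15.2] [0.0, 2.4, 0.0]
[0.18, -2.12, -16.0] [0.0, 2.4, 0.0]
-1 179.99848292617898 [ 4.02840267e+01  6.50014242e-15 -8.56263421e+00]
[-2.62, -4.8, -6.0] [0.0, 0.0, 0.0]
[-2.62, -4.8, -15.2] [-35.8, -0.0, 3.76]
[0.18, -2.12, -16.0] [-35.8, -0.0, 3.76]
```

Call:
{"op": "arm_command", "data": {"deltas": [{"translation": [-2.6, -4.8, -2], "turn": [0, 0, 0]}, {"translation": [-2.6, -4.8, -3], "turn": [0, 0, 0]}, {"translation": [-2.6, -4.8, -4], "turn": [0, 0, 0]}, {"translation": [-2.6, -4.8, -6], "turn": [0, 0, 0]}, {"translation": [-2.6, -4.8, -9], "turn": [0, 1, 0]}, {"translation": [-2.6, -4.8, -11], "turn": [0, 2.4, 0]}, {"translation": [-2.6, -4.8, -13], "turn": [0, 2.4, 0]}, {"translation": [-2.6, -4.8, -15], "turn": [0, 2.4, 0]}, {"translation": [-2.6, -4.8, -15.2], "turn": [0, 2.4, 0]}, {"translation": [-2.6, -4.8, -15.2], "turn": [0, 2.4, 0]}], "gripper": 94}}

```text
time_s: 2.18
ee_pos: [0.4303, 0.3562, 0.2893]
eef_rot: [3.139, 1.361, 1.568]
force: [0.9, -0.2, -0.5]
grip_width: 0.0941
```

```bash
python3 - <<'E'
from h import *
s=ctrl.get_obs();print(s['time_s'],s['ee_pos'],s['force'])
im=optics.camera('wrist');c=cal('wrist');save('w1',im)
for t in ['steel_beaker','red_jar','yellow_jar']:
    print(t,[(np.round(q['at'],1).tolist(),round(q['score'],2),onz(c,q['at'],0).round(3)) for q in models.mark_of(t,'wrist')[:3]])
print(proj(c,[.4965,.4,.074]))
E
```

```text
2.1833 [0.4302989  0.35622626 0.28930149] [ 0.85048813 -0.1597289  -0.48458995]
steel_beaker [([365.8, 176.2], 0.84, array([0.495, 0.408, 0.   ])), ([352.2, 109.9], 0.56, array([0.474, 0.507, 0.   ]))]
red_jar [([465.9, 159.3], 0.83, array([0.646, 0.434, 0.   ]))]
yellow_jar [([417.4, 89.7], 0.78, array([0.571, 0.536, 0.   ]))]
[374.92802754 181.62807861]
```

View pics/w1.png

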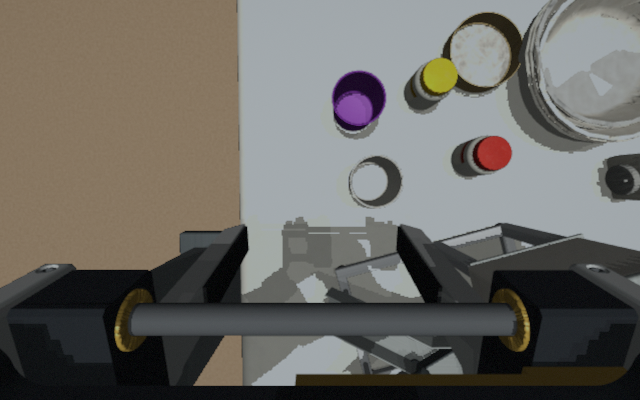

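```bash
python3 - <<'E'
from h import *
c=cal('wrist')
# beaker rim mask edges
im=cv2.imread('pics/w1.png');cv2.imwrite('pics/c3.png',cv2.resize(im[140:230,330:430],None,fx=6,fy=6,interpolation=2))
print(onz(c,(377,181),.074))
b=cur();Rg=rot(-np.pi/2,np.radians(12))
rows(b,[((.498,.402,.17),Rg),((.498,.402,.06),Rg)])
E
```

```text
[0.50016109 0.39344224 0.074     ]
[5.03, 2.71, -0.86] [0.02, 0.01, 0.01]
[9.33, 2.71, 0.05] [0.02, 0.01, 0.01]
```

View pics/c3.png

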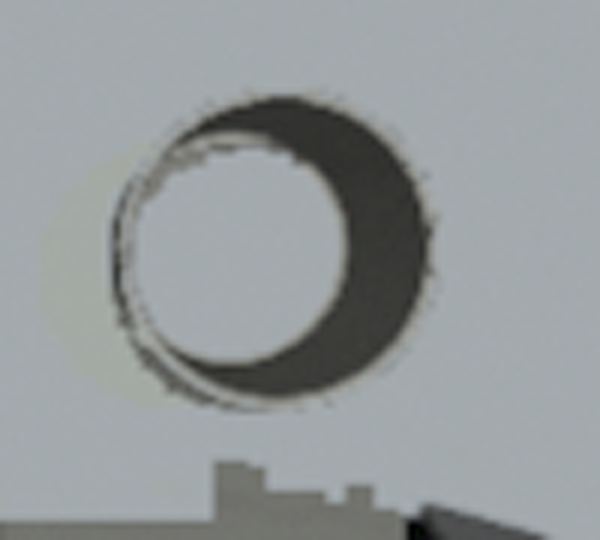

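```bash
python3 - <<'E'
from h import *
s=ctrl.get_obs();print(s['time_s'],s['ee_pos'],np.abs(s['joint_vel']).max())
c=cal('wrist');im=optics.camera('wrist');s=ctrl.get_obs();print(s['ee_pos']);save('w2',im)
q=models.cut_out('steel_beaker','wrist');print([(x['box'],x['score']) for x in q])
b=np.array(q[0]['box']);print(onz(c,(375.8,181.5),.074))
E
python3 -c "
import cv2
im=cv2.imread('pics/w2.png');cv2.imwrite('pics/c4.png',cv2.resize(im[140:230,330:430],None,fx=6,fy=6,interpolation=2))"
```

```text
2.3833 [0.43040116 0.35474594 0.28855138] 0.042509094422491185
[0.43072779 0.35387137 0.28879197]
[([331.1, 68.8, 388.9, 129.2], 0.64), ([346.9, 153.0, 402.8, 207.0], 0.6)]
[0.49864814 0.39280748 0.074     ]
```

View pics/c4.png

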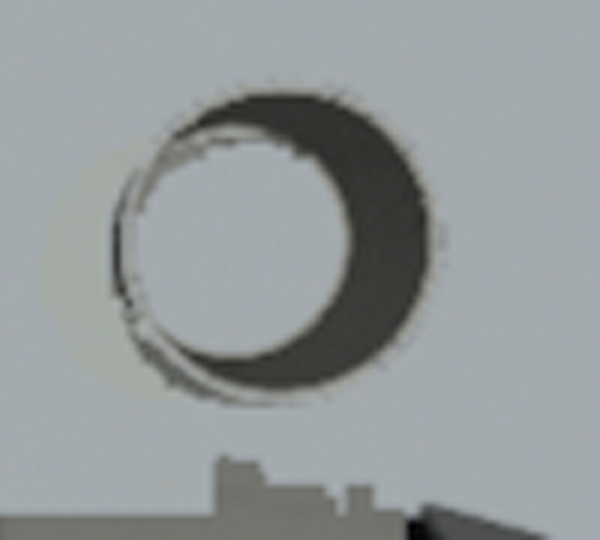

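Call:
{"op": "arm_command", "data": {"deltas": [{"translation": [0, 1.5, -1], "turn": [0, 0, 0]}, {"translation": [1, 2.7, -0.7], "turn": [0, 0, 0]}, {"translation": [2.5, 2.7, -0.7], "turn": [0, 0, 0]}, {"translation": [4, 2.7, -0.7], "turn": [0, 0, 0]}, {"translation": [5, 2.7, -0.7], "turn": [0, 0, 0]}, {"translation": [5, 2.7, -0.7], "turn": [0, 0, 0]}, {"translation": [5, 2.7, -0.7], "turn": [0, 0, 0]}]}}

```text
time_s: 3.07
ee_pos: [0.4986, 0.3962, 0.1706]
eef_rot: [-3.137, 1.362, 1.574]
force: [0.3, -0.0, 0.4]
grip_width: 0.094
```

```bash
python3 - <<'E'
from h import *
s=ctrl.get_obs();print(s['time_s'],s['ee_pos'],s['eef_rot'])
c=cal('wrist');im=optics.camera('wrist');save('w3',im);c2=cal('wrist');print(c2[1]-c[1])
th=np.linspace(0,2*np.pi,60)
for (x,y,col) in [(.4985,.396,(255,0,0))]:
    pts=np.array([proj(c,[x+.034*np.cos(a),y+.034*np.sin(a),.074]) for a in th]);cv2.polylines(im,[pts.astype(int)],True,col,1)
save('w3o',im)
E
```

```text
3.0667 [0.49864341 0.39622869 0.17058313] [-3.13683789  1.36202811  1.57427179]
[8.67307309e-05 1.46193278e-04 1.83687090e-03]
```

View pics/w3o.png

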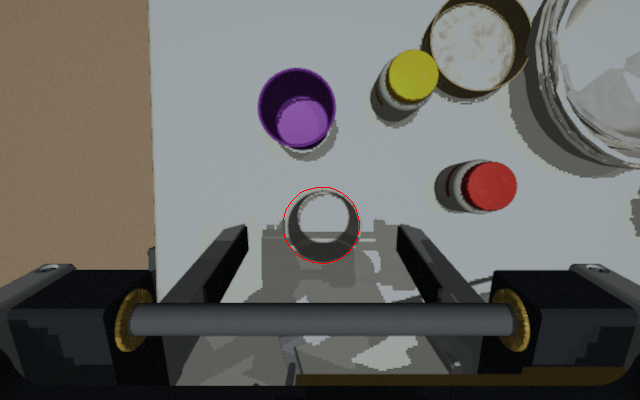

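The overlay circle fits the beaker rim at (322,225), so I'm descending to grasp.

Call:
{"op": "arm_command", "data": {"deltas": [{"translation": [1.2, 0, 0.25], "turn": [0, 0, 0]}, {"translation": [2.4, 0, 0.5], "turn": [0, 0, 0]}, {"translation": [3.6, 0, 0.75], "turn": [0, 0, 0]}, {"translation": [4.3, 0, 0.9], "turn": [0, 0, 0]}, {"translation": [4.3, 0, 0.9], "turn": [0, 0, 0]}, {"translation": [4.3, 0, 0.9], "turn": [0, 0, 0]}]}}

```text
time_s: 3.62
ee_pos: [0.4993, 0.3977, 0.0627]
eef_rot: [3.133, 1.36, 1.562]
force: [0.1, 0.3, 1.5]
grip_width: 0.094
```

Call:
{"op": "arm_command", "data": {"deltas": [{"translation": [0, 0, 0], "turn": [0, 0, 0]}, {"translation": [0, 0, 0], "turn": [0, 0, 0]}, {"translation": [0, 0, 0], "turn": [0, 0, 0]}, {"translation": [0, 0, 0], "turn": [0, 0, 0]}, {"translation": [0, 0, 0], "turn": [0, 0, 0]}, {"translation": [0, 0, 0], "turn": [0, 0, 0]}, {"translation": [0, 0, 0], "turn": [0, 0, 0]}, {"translation": [0, 0, 0], "turn": [0, 0, 0]}], "gripper": 55, "force": 12}}

```text
time_s: 4.28
ee_pos: [0.4988, 0.398, 0.0614]
eef_rot: [3.135, 1.36, 1.565]
force: [0.9, 0.1, 6.6]
grip_width: 0.0667
```

```bash
python3 - <<'E'
from h import *
s=ctrl.get_obs();print(s['time_s'],s['ee_pos'],s['grip_width'],s['force'])
c=cal('wrist');im=optics.camera('wrist');save('w4',im)
E
```

```text
4.2833 [0.49877045 0.39796271 0.06137918] 0.06674794403341346 [0.88310681 0.08371522 6.55810345]
```

View pics/w4.png

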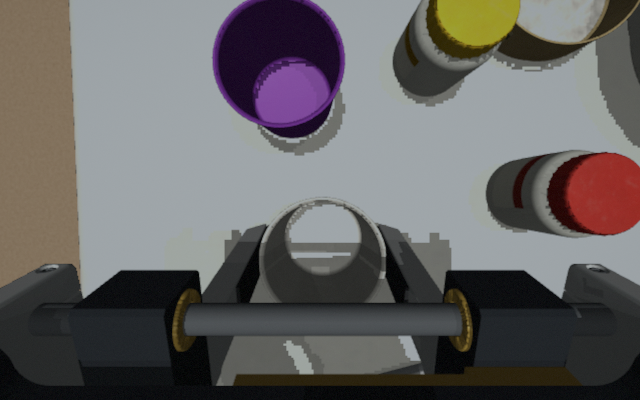

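Call:
{"op": "arm_command", "data": {"deltas": [{"translation": [-1.0, 0, -0.2], "turn": [0, 0, 0]}, {"translation": [-2.2, 0, -0.5], "turn": [0, 0, 0]}, {"translation": [-3.4, 0, -0.7], "turn": [0, 0, 0]}, {"translation": [-4.6, 0, -1.0], "turn": [0, 0, 0]}, {"translation": [-5.8, 0, -1.2], "turn": [0, 0, 0]}, {"translation": [-7.0, 0, -1.5], "turn": [0, 0, 0]}, {"translation": [-7.4, 0, -1.6], "turn": [0, 0, 0]}, {"translation": [-7.4, 0, -1.6], "turn": [0, 0, 0]}]}}

```text
time_s: 5.0
ee_pos: [0.4988, 0.3988, 0.2523]
eef_rot: [3.125, 1.359, 1.555]
force: [-0.6, -0.3, -0.9]
grip_width: 0.0671
```

```bash
python3 - <<'E'
from h import *
s=ctrl.get_obs();print(s['time_s'],s['ee_pos'],s['grip_width'],s['force'],s['qpos'])
b=cur();Rp=rot(np.pi+.852,np.radians(12));Rg=rot(-np.pi/2,np.radians(12))
Rm=lambda f: rot(-np.pi/2+f*(np.pi+.852-1.5*np.pi),np.radians(12))
rows(b,[((.40,.33,.25),Rm(.2)),((.36,.2,.25),Rm(.5)),((.38,.08,.25),Rm(.8)),((.42,.03,.25),Rm(1))])
E
```

```text
5.0 [0.49879197 0.39876464 0.25230758] 0.06710274760635558 [-0.64948988 -0.27849977 -0.91417647] [0.54675734 0.41209416 1.31843864 0.1853392  1.30140152 0.50658982]
[-0.5, -3.95, 2.71] [1.62, -0.03, 0.31]
[-1.6, -5.55, 7.79] [4.04, -0.03, 0.82]
[-2.6, -4.75, 12.48] [6.45, -0.04, 1.34]
[-3.02, -3.15, 14.44] [8.06, -0.04, 1.68]
```

Call:
{"op": "arm_command", "data": {"deltas": [{"translation": [-0.2, -1.3, 0.9], "turn": [0.5, 0, 0.1]}, {"translation": [-0.3, -2.6, 1.8], "turn": [1, 0, 0.2]}, {"translation": [-0.5, -3.9, 2.7], "turn": [1.6, 0, 0.3]}, {"translation": [-0.8, -4.5, 4.0], "turn": [2.3, 0, 0.45]}, {"translation": [-1.1, -5.0, 5.3], "turn": [3, 0, 0.6]}, {"translation": [-1.4, -5.4, 6.6], "turn": [3.6, 0, 0.7]}, {"translation": [-1.6, -5.5, 7.8], "turn": [4, 0, 0.8]}, {"translation": [-1.9, -5.3, 9.0], "turn": [4.7, 0, 1]}, {"translation": [-2.2, -5.1, 10.2], "turn": [5.4, 0, 1.1]}, {"translation": [-2.5, -4.9, 11.4], "turn": [6.1, 0, 1.25]}, {"translation": [-2.6, -4.7, 12.5], "turn": [6.6, 0, 1.35]}, {"translation": [-2.7, -4.5, 13.0], "turn": [7.0, 0, 1.45]}]}}

```text
time_s: 6.0
ee_pos: [0.3851, 0.0641, 0.246]
eef_rot: [-3.115, 1.364, 0.969]
force: [-0.8, 0.6, -1.4]
grip_width: 0.0669
```

```bash
python3 - <<'E'
from h import *
im=optics.camera('scene');save('s2',im);im=optics.camera('side');save('sd2',im);s=ctrl.get_obs();print(s['time_s'],s['ee_pos'],s['grip_width'],s['force'],s['qpos'])
b=cur();Rp=rot(np.pi+.852,np.radians(12))
rows(b,[((.42,.025,.25),Rp),((.42,.025,.0635),Rp)])
E
```

```text
6.1 [0.38551605 0.06497916 0.24639117] 0.0672072361714245 [-0.90409772 -0.59093645 -0.75352384] [-0.03988514 -0.16466309  1.977558    0.18578645  1.22305855  0.53396182]
[-0.25, 2.05, 0.44] [1.01, 0.04, 0.28]
[7.05, 2.1, 1.97] [1.01, 0.04, 0.28]
```

View pics/s2.png

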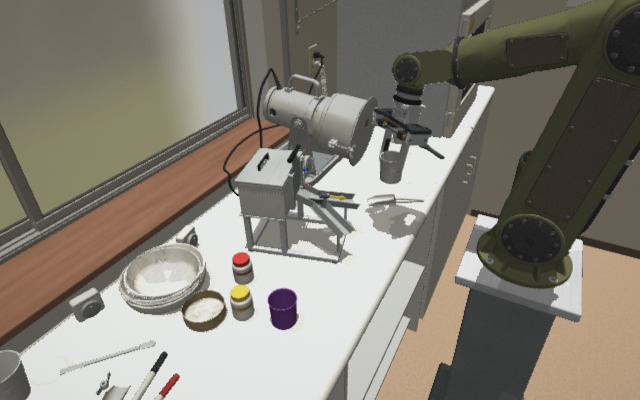

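View pics/sd2.png

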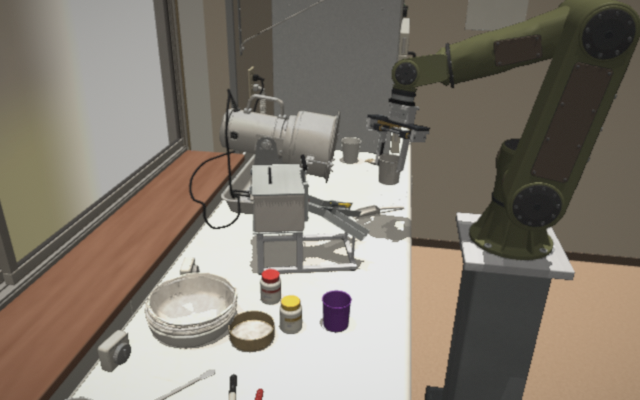

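Call:
{"op": "arm_command", "data": {"deltas": [{"translation": [-0.2, 1.0, 0.2], "turn": [0.5, 0, 0.15]}, {"translation": [-0.2, 2.1, 0.4], "turn": [1, 0, 0.3]}, {"translation": [0.8, 2.1, 0.7], "turn": [1, 0, 0.3]}, {"translation": [2.0, 2.1, 0.9], "turn": [1, 0, 0.3]}, {"translation": [3.2, 2.1, 1.2], "turn": [1, 0, 0.3]}, {"translation": [4.4, 2.1, 1.4], "turn": [1, 0, 0.3]}, {"translation": [5.5, 2.1, 1.6], "turn": [1, 0, 0.3]}, {"translation": [6.4, 2.1, 1.8], "turn": [1, 0, 0.3]}, {"translation": [6.8, 2.1, 1.9], "turn": [1, 0, 0.3]}, {"translation": [6.8, 2.1, 1.9], "turn": [1, 0, 0.3]}]}}

```text
time_s: 6.93
ee_pos: [0.4191, 0.0281, 0.0688]
eef_rot: [-3.139, 1.366, 0.861]
force: [-0.9, 0.4, -0.8]
grip_width: 0.0673
```

```bash
python3 - <<'E'
from h import *
from fit import p,T
c=cal('wrist');im=optics.camera('wrist');s=ctrl.get_obs();print(s['time_s'],s['ee_pos'],s['grip_width'],s['force'])
P=lambda X:tuple(int(v) for v in proj(c,X))
save('w5',im)
print('lip',P(T(p,(-.161,-.078,.093))),'lev',P(T(p,(-.14,-.031,.14))),'drop',P(T(p,(-.181,-.091,0))))
cv2.circle(im,P(T(p,(-.161,-.078,.093))),3,(255,0,0),1);cv2.circle(im,P(T(p,(-.14,-.031,.14))),3,(255,0,255),1)
th=np.linspace(0,2*np.pi,60);e=np.array(s['ee_pos'])
cv2.polylines(im,[np.array([P([e[0]+.034*np.cos(a),e[1]+.034*np.sin(a),.075]) for a in th])],True,(255,0,0),1)
save('w5o',im);save('s3',optics.camera('scene'))
for t in ['lip_right','lever_tip','scoop']:print(t,[(np.round(q['at'],1),q['score']) for q in models.mark_of(t,'wrist')], [(np.round(q['at'],1),q['score']) for q in models.mark_of(t,'scene')])
E
```

```text
6.9833 [0.42008459 0.02784443 0.07042089] 0.0670563942350825 [ 0.30762617 -0.08138931 -1.01092247]
lip (326, 83) lev (238, -103) drop (324, 151)
lip_right [(array([322.3,  76.8]), 0.97)] [(array([357.1, 200.4]), 0.83), (array([352.4, 268. ]), 0.52)]
lever_tip [] [(array([345.1, 197.8]), 0.74)]
scoop [(array([414.4, 353.8]), 0.68)] [(array([397. , 202.9]), 0.58)]
```

View pics/w5o.png

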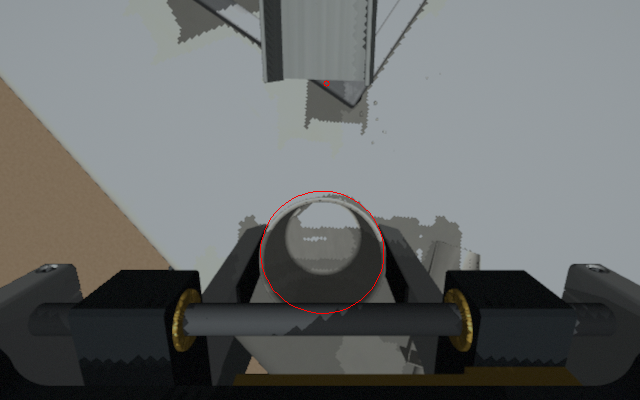

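View pics/s3.png

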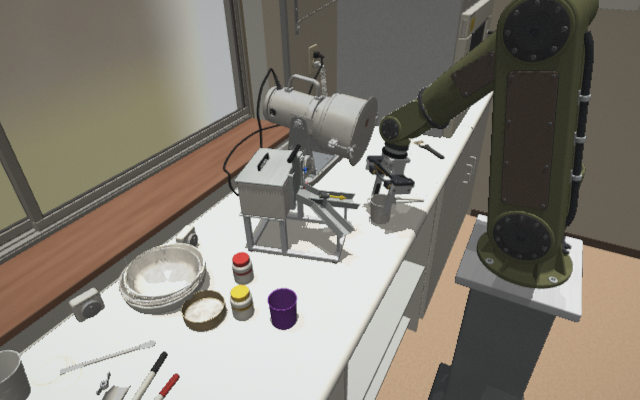

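```bash
python3 - <<'E'
from h import *
from fit import p,T
c=cal('wrist');print(ctrl.get_obs()['ee_pos'])
d=np.array([np.cos(np.pi+.852),np.sin(np.pi+.852),0])
for u in [(320,78),(322.3,76.8)]:
    L=onz(c,u,.093);print(L,L+.024*d)
print('wall tops',onz(c,(263,82),.113),onz(c,(369,82),.113))
# leg edges direction at top: left wall x 263@82 ; right 369@82
print(T(p,(-.161,-.078,.093)),T(p,(-.181,-.091,0)))
im=cv2.imread('pics/w5.png');cv2.imwrite('pics/c5.png',cv2.resize(im[0:140,230:410],None,fx=4,fy=4,interpolation=2))
E
```

```text
[0.42166652 0.02694301 0.07256119]
[0.48063067 0.09547393 0.093     ] [0.46482717 0.07741156 0.093     ]
[0.48185653 0.09517251 0.093     ] [0.46605303 0.07711014 0.093     ]
wall tops [0.45702729 0.1050929  0.113     ] [0.49102168 0.07565496 0.113     ]
[0.47784022 0.09189697 0.093     ] [0.46224875 0.0738441  0.        ]
```

View pics/c5.png

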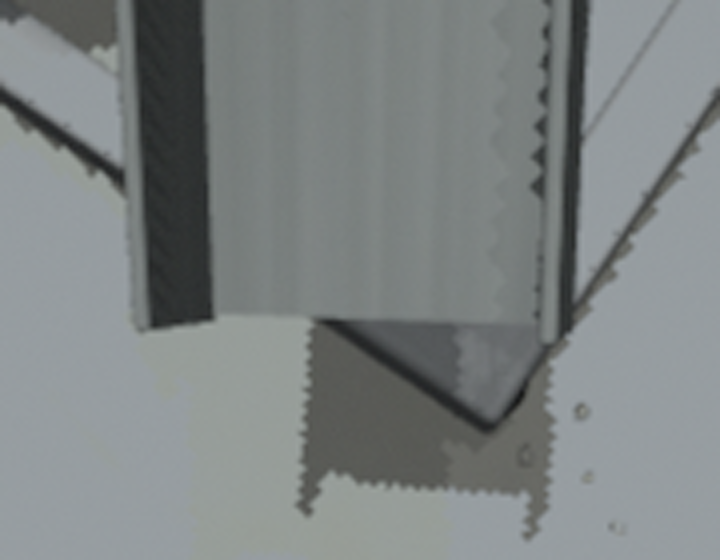

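```bash
python3 - <<'E'
from h import *
s=ctrl.get_obs();print(s['ee_pos'],s['time_s'],s['joint_vel'].__abs__().max() if hasattr(s['joint_vel'],'__abs__') else 0)
b=cur();Rp=rot(np.pi+.852,np.radians(12))
print(b[1].as_matrix().round(3).tolist())
rows(b,[((.421,.026,.0635),Rp),((.463,.0745,.0635),Rp),((.463,.0745,.061),Rp)])
E
```

```text
[0.42166652 0.02694301 0.07256119] 7.3333 0.0038727976158298757
[[0.14, 0.755, -0.64], [0.153, -0.655, -0.74], [-0.978, 0.006, -0.208]]
[0.35, 0.0, 0.12] [0.06, 0.0, -0.05]
[0.88, 0.0, -2.39] [0.06, 0.0, -0.05]
[0.98, 0.0, -2.37] [0.06, 0.0, -0.05]
```

Call:
{"op": "arm_command", "data": {"deltas": [{"translation": [0.35, 0, 0.1], "turn": [0, 0, 0]}, {"translation": [0.35, 0, 0.1], "turn": [0, 0, 0]}, {"translation": [0.35, 0, 0.1], "turn": [0, 0, 0]}, {"translation": [0.45, 0, -0.3], "turn": [0, 0, 0]}, {"translation": [0.55, 0, -0.8], "turn": [0, 0, 0]}, {"translation": [0.65, 0, -1.3], "turn": [0, 0, 0]}, {"translation": [0.75, 0, -1.8], "turn": [0, 0, 0]}, {"translation": [0.85, 0, -2.2], "turn": [0, 0, 0]}, {"translation": [0.88, 0, -2.4], "turn": [0, 0, 0]}, {"translation": [0.88, 0, -2.4], "turn": [0, 0, 0]}, {"translation": [0.88, 0, -2.4], "turn": [0, 0, 0]}]}}

```text
time_s: 8.25
ee_pos: [0.4627, 0.0748, 0.0627]
eef_rot: [3.121, 1.362, 0.837]
force: [0.5, -0.6, -0.8]
grip_width: 0.0673
```

```bash
python3 - <<'E'
from h import *
c=cal('wrist');im=optics.camera('wrist');save('w6',im);save('s4',optics.camera('scene'));s=ctrl.get_obs();print(s['time_s'],s['ee_pos'],s['grip_width'],s['force'])
b=cur();rows(b,[((.464,.075,.061),b[1])])
E
```

```text
8.35 [0.4625861  0.07438658 0.06279746] 0.06680670376663304 [ 0.5973146   0.06451817 -1.3736467 ]
[0.08, 0.03, -0.04] [0.0, 0.0, 0.0]
```

View pics/w6.png

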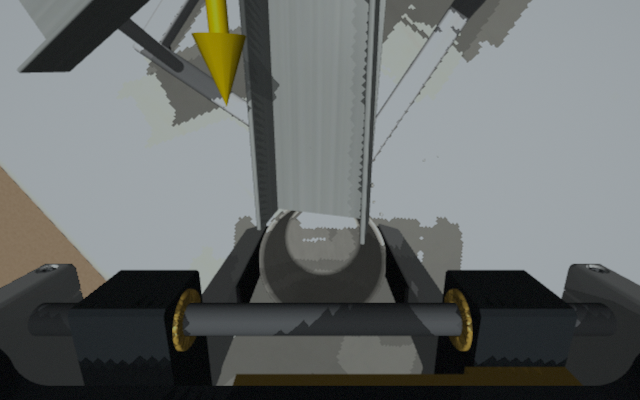

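Call:
{"op": "arm_command", "data": {"deltas": [{"translation": [0.04, 0, 0], "turn": [0, 0, 0]}, {"translation": [0.08, 0, 0], "turn": [0, 0, 0]}, {"translation": [0.08, 0, 0], "turn": [0, 0, 0]}, {"translation": [0.08, 0, 0], "turn": [0, 0, 0]}]}}

```text
time_s: 8.68
ee_pos: [0.4634, 0.0747, 0.0613]
eef_rot: [3.116, 1.361, 0.831]
force: [0.3, 0.1, 4.6]
grip_width: 0.067
```

Call:
{"op": "arm_command", "data": {"deltas": [{"translation": [0, 0, 0], "turn": [0, 0, 0]}, {"translation": [0, 0, 0], "turn": [0, 0, 0]}, {"translation": [0, 0, 0], "turn": [0, 0, 0]}, {"translation": [0, 0, 0], "turn": [0, 0, 0]}, {"translation": [0, 0, 0], "turn": [0, 0, 0]}, {"translation": [0, 0, 0], "turn": [0, 0, 0]}], "gripper": 88}}

```text
time_s: 9.18
ee_pos: [0.4631, 0.075, 0.0609]
eef_rot: [3.12, 1.362, 0.835]
force: [0.4, -0.3, -0.2]
grip_width: 0.0881
```

```bash
python3 - <<'E'
from h import *
c=cal('wrist');im=optics.camera('wrist');s=ctrl.get_obs();print(s['time_s'],s['ee_pos'],s['grip_width'],s['force']);save('w7',im)
E
```

```text
9.2333 [0.46314024 0.07494508 0.06089086] 0.08832023248850467 [0.60881762 0.14878695 0.17347613]
```

View pics/w7.png

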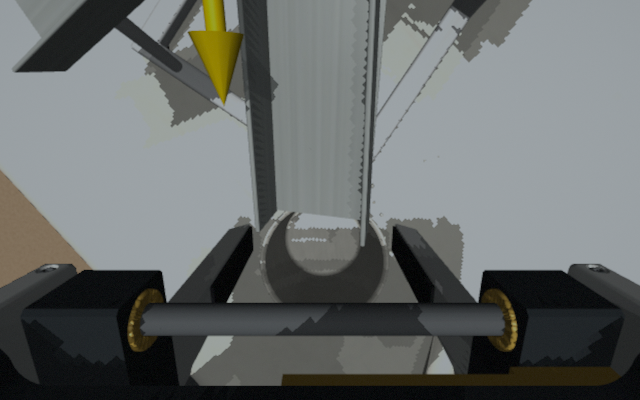

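Call:
{"op": "arm_command", "data": {"deltas": [{"translation": [-1, 0, 0], "turn": [0, 0, 0]}, {"translation": [-2.2, 0, 0], "turn": [0, 0, 0]}, {"translation": [-3.5, 0, 0], "turn": [0, 0, 0]}, {"translation": [-5, 0, 0], "turn": [0, 0, 0]}, {"translation": [-6.5, 0, 0], "turn": [0, 0, 0]}, {"translation": [-8, 0, 0], "turn": [0, 0, 0]}, {"translation": [-8, 0, 0], "turn": [0, 0, 0]}]}}

```text
time_s: 9.82
ee_pos: [0.4366, 0.0436, 0.2632]
eef_rot: [3.083, 1.356, 0.798]
force: [0.4, 0.7, 0.5]
grip_width: 0.0883
```

```bash
python3 - <<'E'
from h import *
from fit import p,T
print(T(p,(-.181,-.091,0)))
c=cal('wrist');im=optics.camera('wrist');save('w8',im);save('s5',optics.camera('scene'));s=ctrl.get_obs();print(s['time_s'],s['ee_pos'],s['grip_width'],s['force'],s['qpos'])
th=np.linspace(0,2*np.pi,60)
for z,r in((.074,.034),(0,.03)):
  cv2.polylines(im,[np.array([proj(c,[.463+r*np.cos(a),.075+r*np.sin(a),z]) for a in th]).astype(int)],True,(255,0,0),1)
u=proj(c,T(p,(-.181,-.091,0)));cv2.circle(im,tuple(int(v) for v in u),2,(0,255,0),-1)
save('w8o',im)
b=cur();rows(b,[(T(p,(-.12,-.05,.27)),rot(np.pi+p[2],np.radians(50)))])
E
```

```text
[0.46224875 0.0738441  0.        ]
9.9167 [0.43560148 0.04411569 0.25748087] 0.08815330059201523 [-0.46768041  0.17138797 -0.53677657] [-0.07772882 -0.06696733  1.86548597  0.17548853  1.21670151  0.58600976]
[0.46, -0.02, -4.54] [5.77, 7.36, 3.38]
```

View pics/w8o.png

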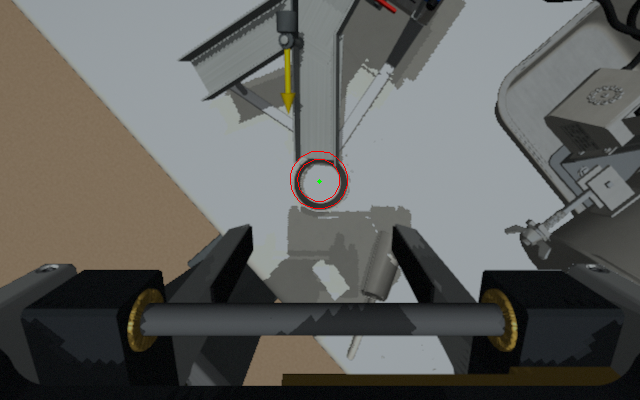

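View pics/s5.png

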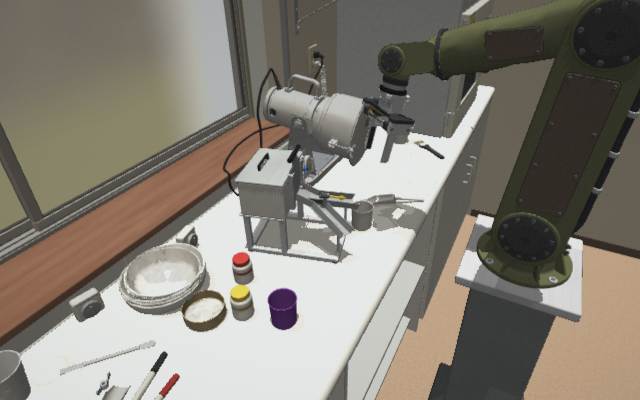

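The beaker stands upright under the right lip at wrist (320,182), within a few mm of the drop point. Next I'll tilt the wrist for a view of the pointer and clip.

Call:
{"op": "arm_command", "data": {"deltas": [{"translation": [0, 0, -0.5], "turn": [0.6, 0.74, 0.34]}, {"translation": [0, 0, -1], "turn": [1.2, 1.5, 0.7]}, {"translation": [0.1, 0, -1.5], "turn": [1.7, 2.2, 1.0]}, {"translation": [0.2, 0, -2], "turn": [2.3, 2.9, 1.35]}, {"translation": [0.3, 0, -2.5], "turn": [2.9, 3.7, 1.7]}, {"translation": [0.4, 0, -3], "turn": [3.5, 4.4, 2.0]}, {"translation": [0.4, 0, -3.5], "turn": [4.0, 5.1, 2.4]}, {"translation": [0.4, 0, -4], "turn": [4.6, 5.9, 2.7]}, {"translation": [0.4, 0, -4.5], "turn": [5.2, 6.6, 3.0]}, {"translation": [0.4, 0, -4.5], "turn": [5.8, 7.4, 3.4]}, {"translation": [0.4, 0, -4.5], "turn": [5.8, 7.4, 3.4]}, {"translation": [0.4, 0, -4.5], "turn": [5.8, 7.4, 3.4]}]}}

```text
time_s: 10.92
ee_pos: [0.508, 0.1294, 0.2684]
eef_rot: [-3.139, 0.702, 0.284]
force: [-0.0, -0.3, -0.4]
grip_width: 0.088
```

```bash
python3 - <<'E'
from h import *
from fit import p,T
im=optics.camera('scene')
c=cal('wrist');im=optics.camera('wrist');s=ctrl.get_obs();print(s['time_s'],s['ee_pos'],s['force'],s['qpos']);save('w9',im)
np.savez('w9.npz',K=c[0],o=c[1],R=c[2])
for t in ['gate_pointer','index_mark','gate_handle']:print(t,[(np.round(q['at'],1),q['score']) for q in models.mark_of(t,'wrist')])
E
```

```text
11.0167 [0.50884603 0.12890636 0.26971494] [ 1.20838316 -0.28314203  0.16655281] [ 0.11781781 -0.16018114  2.12166102  0.38723797  0.33900013  1.09862227]
gate_pointer [(array([338.8, 206.3]), 0.66)]
index_mark [(array([339.4, 183.9]), 0.83)]
gate_handle [(array([254.1,  95.3]), 0.65)]
```

View pics/w9.png

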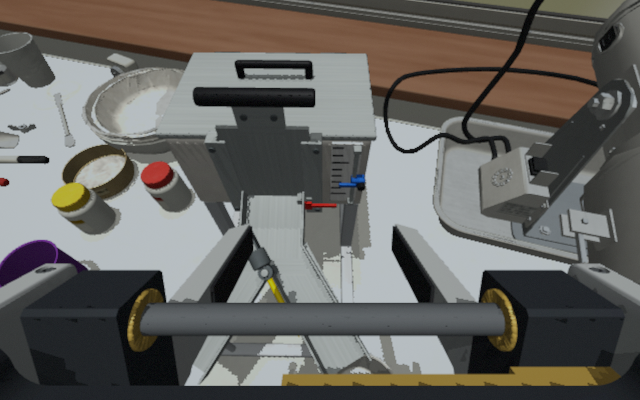

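```bash
python3 - <<'E'
from h import *
from fit import p,T
im=cv2.imread('pics/w9.png');cv2.imwrite('pics/c9.png',cv2.resize(im[135:220,290:390],None,fx=7,fy=7,interpolation=2))
d=np.load('w9.npz');c=(d['K'],d['o'],d['R'])
print('pred pointer(-.015,-.055,.16)',proj(c,T(p,(-.015,-.055,.16))),'handle',proj(c,T(p,(-.005,0,.285))),[proj(c,T(p,(-.005,y,.285))) for y in(-.045,.045)])
E
```

```text
pred pointer(-.015,-.055,.16) [325.58679373 202.1596144 ] handle [253.05304784  98.15253321] [array([313.49811239,  98.07705802]), array([192.62501659,  98.22798713])]
```

View pics/c9.png

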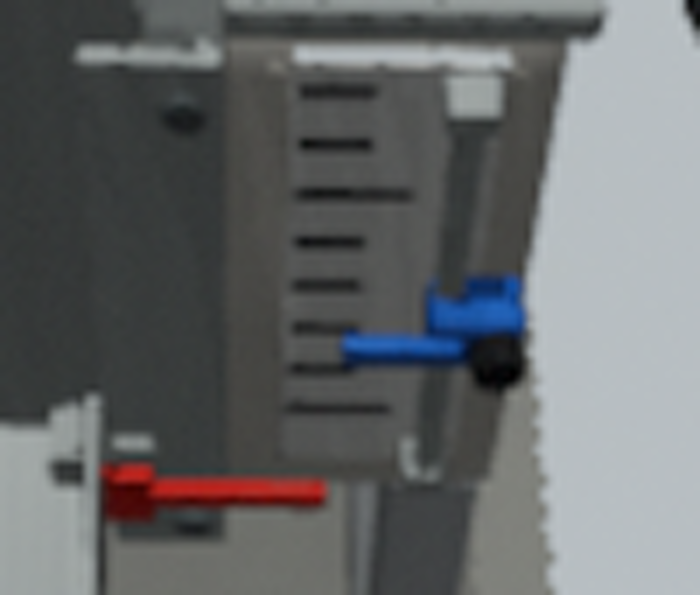

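```bash
cat > meas.py <<'E'
from h import *
from fit import p,T
def tobin(X):
    c,s=np.cos(p[2]),np.sin(p[2]);d=np.array(X)-[p[0],p[1],0];return np.array([c*d[0]+s*d[1],-s*d[0]+c*d[1],d[2]])
def zat(c,u,xb):
    o,d=ray(c,u);o=tobin(o);d=tobin(d+np.array([p[0],p[1],0]));return o+d*(xb-o[0])/d[0]
E
python3 - <<'E'
from meas import *
d=np.load('w9.npz');c=(d['K'],d['o'],d['R'])
print(tobin(onz(c,(336.4,205.3),.16)))
for xb in (-.005,-.01,-.015,-.02,-.025): print(xb,zat(c,(336.4,205.3),xb).round(4),zat(c,(339.3,185),xb).round(4))
s=cal('scene')
for t,u in (('ptr',(336.4,205.3)),('clip',(339.3,185))):
  for us in ([(304.2,187)] if t=='ptr' else [(305.6,170)]):
    X,e=tri([ray(c,u),ray(s,us)]);print(t,tobin(X),e)
im=cv2.imread('pics/s5.png');cv2.imwrite('pics/c10.png',cv2.resize(im[140:210,280:350],None,fx=8,fy=8,interpolation=2))
E
```

```text
[-0.0189912  -0.06638325  0.16      ]
-0.005 [-0.005  -0.0676  0.1384] [-0.005  -0.0691  0.177 ]
-0.01 [-0.01   -0.0672  0.1461] [-0.01   -0.0687  0.1837]
-0.015 [-0.015  -0.0667  0.1539] [-0.015  -0.0682  0.1904]
-0.02 [-0.02   -0.0663  0.1616] [-0.02   -0.0677  0.1971]
-0.025 [-0.025  -0.0659  0.1693] [-0.025  -0.0673  0.2038]
ptr [-0.00943419 -0.06704584  0.13999557] [np.float64(0.002897904652149386), np.float64(0.002897904652149438)]
clip [-0.0184686  -0.06790871  0.1961378 ] [np.float64(0.0006671491877335949), np.float64(0.0006671491877334591)]
```

View pics/c10.png

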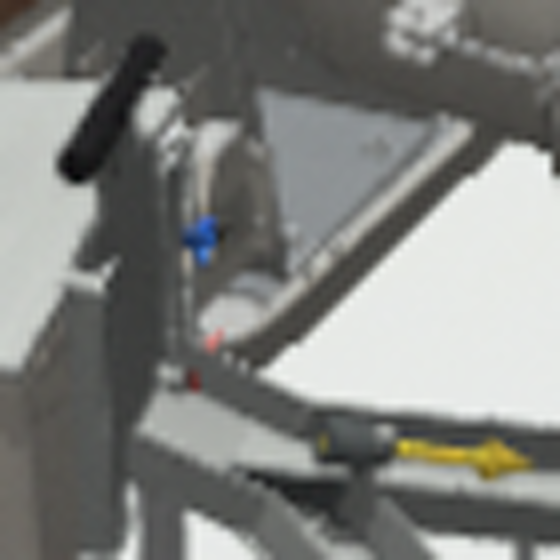

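```bash
python3 - <<'E'
from meas import *
d=np.load('w9.npz');c=(d['K'],d['o'],d['R']);s=cal('scene')
for t,u,us in (('ptr',(336.4,205.3),(306.4,182.3)),('clip',(339.3,185),(303.7,170.2))):
    X,e=tri([ray(c,u),ray(s,us)]);print(t,tobin(X),e[0])
b=cur();Rt=rot(-np.pi/2+p[2],0);q=(b[1].inv()*Rt).as_rotvec();print(np.degrees(q))
q0=b[0];P=T(p,(-.06,-.04,.36))
for k in range(1,16):
    f=k/15;g=min(1,f*1.5);pp=np.array([q0[0]+(P[0]-q0[0])*max(0,(f-.3)/.7),q0[1]+(P[1]-q0[1])*max(0,(f-.3)/.7),q0[2]+(P[2]-q0[2])*g])
    rows(b,[(pp,b[1]*R.from_rotvec(q*f))])
E
```

```text
ptr [-0.01827621 -0.06638087  0.15659386] 0.0012641332940080733
clip [-0.01399911 -0.06844498  0.19328927] 0.002557053222961875
[-83.84917947 -39.10004945 -39.04260007]
[-0.23, -0.0, -0.28] [-1.12, -0.52, -0.52]
[-0.46, -0.0, -0.55] [-2.24, -1.04, -1.04]
[-0.69, -0.0, -0.83] [-3.35, -1.56, -1.56]
[-0.92, -0.0, -1.1] [-4.47, -2.09, -2.08]
[-1.06, -0.02, -1.45] [-5.59, -2.61, -2.6]
[-1.12, -0.07, -1.87] [-6.71, -3.13, -3.12]
[-1.17, -0.11, -2.3] [-7.83, -3.65, -3.64]
[-1.23, -0.16, -2.72] [-8.94, -4.17, -4.16]
[-1.28, -0.2, -3.15] [-10.06, -4.69, -4.69]
[-1.33, -0.25, -3.57] [-11.18, -5.21, -5.21]
[-1.15, -0.29, -3.72] [-12.3, -5.73, -5.73]
[-0.98, -0.33, -3.87] [-13.42, -6.26, -6.25]
[-0.8, -0.38, -4.02] [-14.53, -6.78, -6.77]
[-0.62, -0.42, -4.16] [-15.65, -7.3, -7.29]
[-0.45, -0.46, -4.31] [-16.77, -7.82, -7.81]
```

Call:
{"op": "arm_command", "data": {"deltas": [{"translation": [-0.2, 0, -0.3], "turn": [-1.1, -0.5, -0.5]}, {"translation": [-0.5, 0, -0.6], "turn": [-2.2, -1.0, -1.0]}, {"translation": [-0.7, 0, -0.8], "turn": [-3.3, -1.6, -1.6]}, {"translation": [-0.9, 0, -1.1], "turn": [-4.5, -2.1, -2.1]}, {"translation": [-1.1, 0, -1.4], "turn": [-5.6, -2.6, -2.6]}, {"translation": [-1.1, -0.1, -1.9], "turn": [-6.7, -3.1, -3.1]}, {"translation": [-1.2, -0.1, -2.3], "turn": [-7.8, -3.6, -3.6]}, {"translation": [-1.2, -0.2, -2.7], "turn": [-8.9, -4.2, -4.2]}, {"translation": [-1.3, -0.2, -3.1], "turn": [-10.1, -4.7, -4.7]}, {"translation": [-1.3, -0.3, -3.6], "turn": [-11.2, -5.2, -5.2]}, {"translation": [-1.2, -0.3, -3.7], "turn": [-12.3, -5.7, -5.7]}, {"translation": [-1.0, -0.3, -3.9], "turn": [-13.4, -6.3, -6.2]}]}}

```text
time_s: 12.17
ee_pos: [0.5488, 0.1475, 0.3617]
eef_rot: [2.486, 1.383, 0.904]
force: [0.0, -0.6, -0.8]
grip_width: 0.0881
```

```bash
python3 - <<'E'
from meas import *
print(ctrl.get_obs()['qpos'],ctrl.get_obs()['ee_pos'])
rows(cur(),[(T(p,(-.06,-.04,.36)),rot(-np.pi/2+p[2],0))])
E
```

```text
[0.14076557 0.19385854 1.34921797 0.13001299 1.46317937 0.14640137] [0.54881041 0.1474926  0.36174933]
[0.19, 0.6, -0.35] [-3.35, -1.5, -1.55]
```

Call:
{"op": "arm_command", "data": {"deltas": [{"translation": [0.1, 0.2, -0.1], "turn": [-1.1, -0.5, -0.5]}, {"translation": [0.2, 0.4, -0.2], "turn": [-2.2, -1.0, -1.0]}, {"translation": [0.2, 0.6, -0.3], "turn": [-3.3, -1.5, -1.5]}, {"translation": [0.2, 0.6, -0.3], "turn": [-3.3, -1.5, -1.5]}, {"translation": [0.2, 0.6, -0.3], "turn": [-3.3, -1.5, -1.5]}, {"translation": [0.2, 0.6, -0.3], "turn": [-3.3, -1.5, -1.5]}]}}

```text
time_s: 12.67
ee_pos: [0.5639, 0.1555, 0.3589]
eef_rot: [1.991, 1.563, 0.69]
force: [0.2, -0.4, 0.2]
grip_width: 0.0881
```

```bash
python3 - <<'E'
from meas import *
im=optics.camera('wrist')
c=cal('wrist');im=optics.camera('wrist');s=ctrl.get_obs();print(s['time_s'],s['ee_pos'],s['eef_rot']);save('w10',im)
np.savez('w10.npz',K=c[0],o=c[1],R=c[2])
print(proj(c,T(p,(-.019,-.0664,.16))),proj(c,T(p,(-.019,-.068,.195))),'handle ends',[proj(c,T(p,(-.005,y,.285))) for y in(-.045,.045)])
u=proj(c,T(p,(-.019,-.0664,.16))).astype(int);print(u)
cv2.imwrite('pics/c11.png',cv2.resize(im[u[1]-50:u[1]+40,u[0]-60:u[0]+60,::-1],None,fx=6,fy=6,interpolation=2))
E
```

```text
12.7667 [0.56371453 0.15529236 0.3592817 ] [1.9211981  1.56322143 0.62118136]
[355.10423793 199.19258233] [358.53685061 208.94089149] handle ends [array([389.78158043, 214.61193052]), array([395.27555718,  98.02572535])]
[355 199]
```

View pics/w10.png

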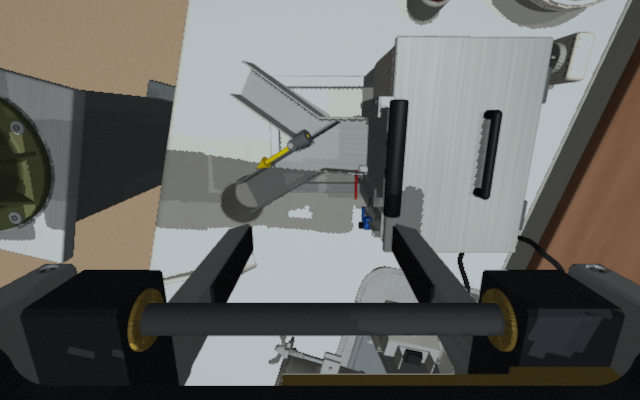

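View pics/c11.png

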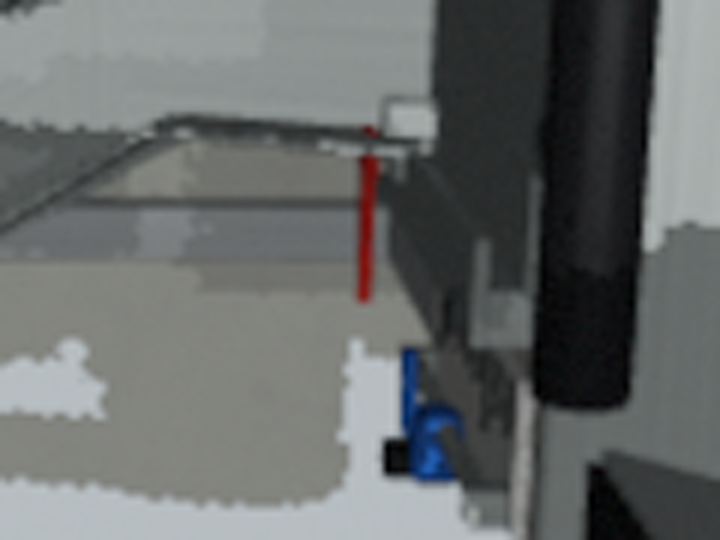

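```bash
python3 - <<'E'
from meas import *
C={}
for n in('w9','w10'):
    d=np.load(n+'.npz');C[n]=(d['K'],d['o'],d['R'])
for t,a,b in(('ptr',(336.4,205.3),(355.8,198.6)),('clip',(339.3,185),(363.2,207)),('hL',(195,96.5),(400,101)),('hR',(314.5,97),(393,215))):
    X,e=tri([ray(C['w9'],a),ray(C['w10'],b)]);print(t,tobin(X),e[0],X)
E
```

```text
ptr [-0.01787532 -0.06633514  0.15813771] 0.00016818742958346234 [0.61206285 0.14293643 0.15813771]
clip [-0.01269588 -0.06830535  0.1872282 ] 0.0001171731398947683 [0.617586   0.14248565 0.1872282 ]
hL [-0.00164089  0.04354212  0.28433658] 0.0007506836651356407 [0.59707395 0.25299052 0.28433658]
hR [-0.00209484 -0.04572605  0.28377822] 5.229929562614365e-05 [0.62148372 0.16712332 0.28377822]
```

```bash
python3 - <<'E'
from meas import *
Rt=rot(-np.pi/2+p[2],0)
rows(cur(),[(T(p,(-.002,-.001,.355)),Rt),(T(p,(-.002,-.001,.284)),Rt)])
E
```

```text
[0.19, 2.34, -1.63] [-0.13, -0.03, -0.08]
[3.03, 2.32, -1.62] [-0.13, -0.03, -0.08]
```

Call:
{"op": "arm_command", "data": {"deltas": [{"translation": [0, 0.8, -0.6], "turn": [-0.13, -0.03, -0.08]}, {"translation": [0, 1.6, -1.1], "turn": [-0.13, -0.03, -0.08]}, {"translation": [0.1, 2.3, -1.6], "turn": [-0.13, -0.03, -0.08]}, {"translation": [0.2, 2.34, -1.6], "turn": [-0.13, -0.03, -0.08]}, {"translation": [0.2, 2.34, -1.6], "turn": [-0.13, -0.03, -0.08]}, {"translation": [1.2, 2.34, -1.6], "turn": [-0.13, -0.03, -0.08]}, {"translation": [2.2, 2.34, -1.6], "turn": [-0.13, -0.03, -0.08]}, {"translation": [3.0, 2.34, -1.6], "turn": [-0.13, -0.03, -0.08]}, {"translation": [3.0, 2.34, -1.6], "turn": [-0.13, -0.03, -0.08]}, {"translation": [3.0, 2.34, -1.6], "turn": [-0.13, -0.03, -0.08]}], "gripper": 60}}

```text
time_s: 13.6
ee_pos: [0.6095, 0.2096, 0.285]
eef_rot: [-1.097, 1.569, -2.385]
force: [0.0, 0.1, 0.5]
grip_width: 0.0598
```

```bash
python3 - <<'E'
from meas import *
c=cal('wrist');im=optics.camera('wrist');s=ctrl.get_obs();print(s['time_s'],tobin(s['ee_pos']),s['eef_rot'],s['force']);save('w11',im)
E
```

```text
13.65 [-0.00131031 -0.00150924  0.28618944] [ 0.76294746  1.56973239 -0.52406237] [ 1.22256052 -0.31326915  1.3768425 ]
```

View pics/w11.png

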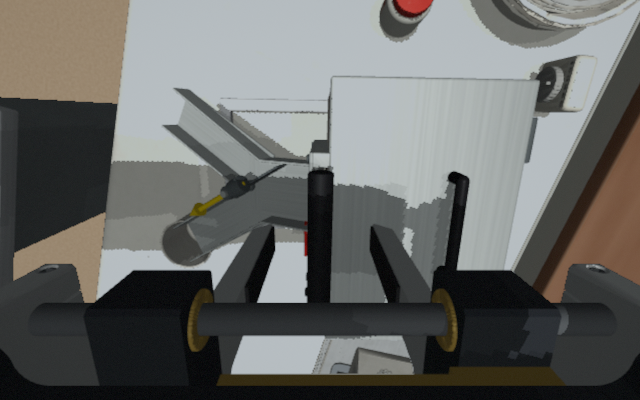

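Call:
{"op": "arm_command", "data": {"deltas": [{"translation": [0, 0, 0], "turn": [0, 0, 0]}, {"translation": [0, 0, 0], "turn": [0, 0, 0]}, {"translation": [0, 0, 0], "turn": [0, 0, 0]}, {"translation": [0, 0, 0], "turn": [0, 0, 0]}, {"translation": [0, 0, 0], "turn": [0, 0, 0]}, {"translation": [0, 0, 0], "turn": [0, 0, 0]}, {"translation": [0, 0, 0], "turn": [0, 0, 0]}, {"translation": [0, 0, 0], "turn": [0, 0, 0]}, {"translation": [0, 0, 0], "turn": [0, 0, 0]}], "gripper": 5, "force": 40}}

```text
time_s: 14.4
ee_pos: [0.608, 0.2099, 0.2842]
eef_rot: [-1.437, 1.563, -2.723]
force: [-20.2, -6.0, 4.9]
grip_width: 0.013
```

```bash
python3 - <<'E'
from meas import *
s=ctrl.get_obs();print(s['time_s'],tobin(s['ee_pos']),s['eef_rot'],s['force'],s['grip_width'],cur()[1].as_matrix().round(3)[:,0])
E
```

```text
14.4 [-0.00314586 -0.00092192  0.28415006] [-1.43684142  1.5632101  -2.72289391] [-20.17613209  -5.96479739   4.89481399] 0.013046077043663817 [-0.007 -0.003 -1.   ]
```

Call:
{"op": "arm_command", "data": {"deltas": [{"translation": [0, -0.05, 0], "turn": [0, 0, 0]}, {"translation": [0, -0.1, 0], "turn": [0, 0, 0]}, {"translation": [-0.2, -0.1, 0], "turn": [0, 0, 0]}, {"translation": [-0.4, -0.1, 0], "turn": [0, 0, 0]}, {"translation": [-0.6, -0.1, 0], "turn": [0, 0, 0]}, {"translation": [-0.8, -0.1, 0], "turn": [0, 0, 0]}, {"translation": [-1.0, -0.1, 0], "turn": [0, 0, 0]}, {"translation": [-1.1, -0.1, 0], "turn": [0, 0, 0]}, {"translation": [-1.15, -0.1, 0], "turn": [0, 0, 0]}, {"translation": [-1.15, -0.1, 0], "turn": [0, 0, 0]}, {"translation": [-1.15, -0.1, 0], "turn": [0, 0, 0]}]}}

```text
time_s: 15.32
ee_pos: [0.6076, 0.2097, 0.3135]
eef_rot: [-0.353, 1.57, -1.639]
force: [3.4, 1.8, -2.6]
grip_width: 0.0131
```

```bash
python3 - <<'E'
from meas import *
im=optics.camera('scene');s=ctrl.get_obs();print(s['time_s'],tobin(s['ee_pos']),s['force'],s['grip_width'])
save('s6',im);save('c12',cv2.resize(im[130:220,270:370],None,fx=6,fy=6,interpolation=2))
w=optics.camera('wrist');save('w12',w)
E
```

```text
15.3667 [-0.00355202 -0.00095642  0.31346672] [ 4.08215436  2.24262583 -3.37482709] 0.01323166230573927
```

View pics/c12.png

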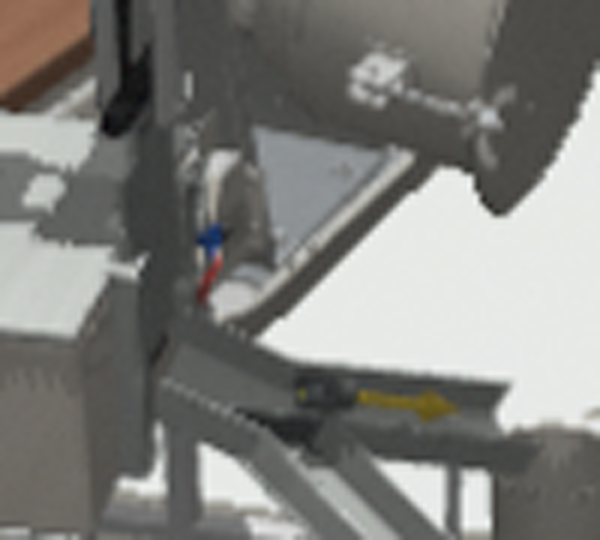

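View pics/w12.png

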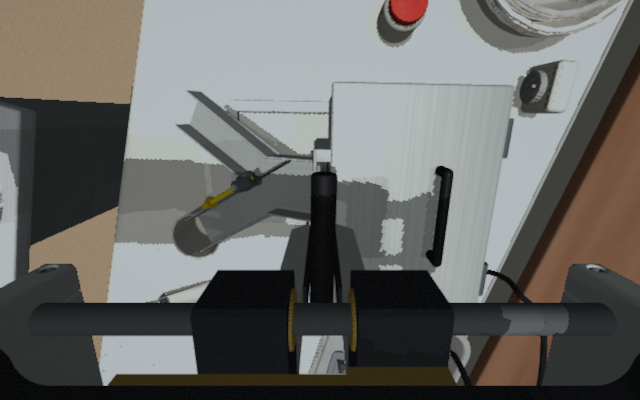

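```bash
python3 - <<'E'
from meas import *
s=cal('scene')
for dz in (-.004,0,.004): print(dz,proj(s,T(p,(-.0179,-.0664,.189+dz))).round(1),proj(s,T(p,(-.0127,-.0683,.189))).round(1))
print(proj(s,T(p,(-.0179,-.0664,.16))))
E
```

```text
-0.004 [305.6 173.7] [304. 172.]
0 [305.5 172.5] [304. 172.]
0.004 [305.5 171.3] [304. 172.]
[305.89706312 181.03895937]
```

Call:
{"op": "arm_command", "data": {"deltas": [{"translation": [0, 0, 0], "turn": [0, 0, 0]}, {"translation": [0, 0, 0], "turn": [0, 0, 0]}, {"translation": [0, 0, 0], "turn": [0, 0, 0]}, {"translation": [0, 0, 0], "turn": [0, 0, 0]}, {"translation": [0, 0, 0], "turn": [0, 0, 0]}, {"translation": [0, 0, 0], "turn": [0, 0, 0]}], "gripper": 60}}

```text
time_s: 15.92
ee_pos: [0.6075, 0.2097, 0.3131]
eef_rot: [-0.929, 1.569, -2.215]
force: [-0.2, 0.4, -0.1]
grip_width: 0.049
```

Call:
{"op": "arm_command", "data": {"deltas": [{"translation": [-1.2, 0, 0], "turn": [0, 0, 0]}, {"translation": [-2.4, 0, 0], "turn": [0, 0, 0]}, {"translation": [-2.6, -0.8, 0.5], "turn": [0, 0, 0]}, {"translation": [-2.6, -1.6, 1.0], "turn": [0, 0, 0]}, {"translation": [-2.6, -2.4, 1.6], "turn": [0, 0, 0]}, {"translation": [-2.0, -2.4, 1.6], "turn": [0, 0, 0]}, {"translation": [-2.0, -2.4, 1.6], "turn": [0, 0, 0]}, {"translation": [-2.0, -2.4, 1.6], "turn": [0, 0, 0]}]}}

```text
time_s: 16.58
ee_pos: [0.5611, 0.1545, 0.363]
eef_rot: [-1.242, 1.568, -2.528]
force: [0.3, 0.4, 0.7]
grip_width: 0.06
```

```bash
python3 - <<'E'
from meas import *
im=optics.camera('wrist')
c=cal('wrist');im=optics.camera('wrist');s=ctrl.get_obs();print(s['time_s'],tobin(s['ee_pos']),s['eef_rot'],s['force']);save('w13',im)
np.savez('w13.npz',K=c[0],o=c[1],R=c[2])
u=proj(c,T(p,(-.018,-.0664,.188))).astype(int);print(u,proj(c,T(p,(-.0127,-.0683,.189))))
cv2.imwrite('pics/c13.png',cv2.resize(im[u[1]-50:u[1]+40,u[0]-60:u[0]+60,::-1],None,fx=6,fy=6,interpolation=2))
im=optics.camera('scene');save('s7',im);save('c14',cv2.resize(im[140:210,280:350],None,fx=8,fy=8,interpolation=2))
E
```

```text
16.6833 [-0.06305704 -0.04073036  0.3634087 ] [-0.97003399  1.56927358 -2.25561553] [-0.91721845 -0.91371832  0.46051031]
[361 204] [366.0323614  206.72443091]
```

View pics/c13.png

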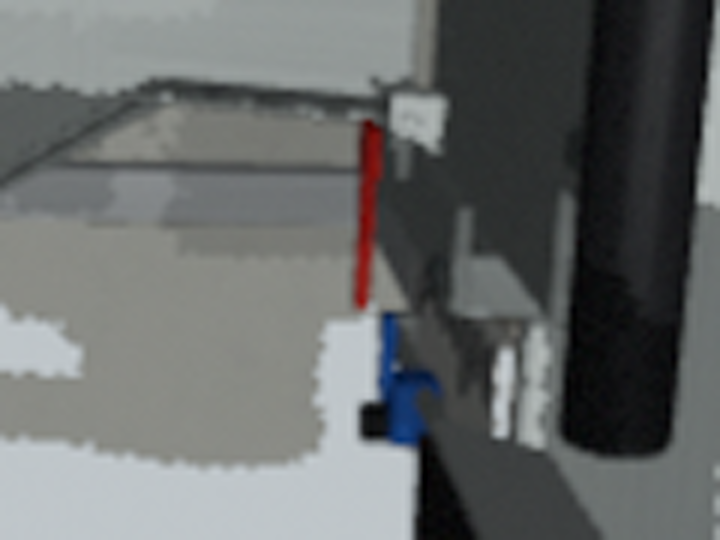

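View pics/c14.png

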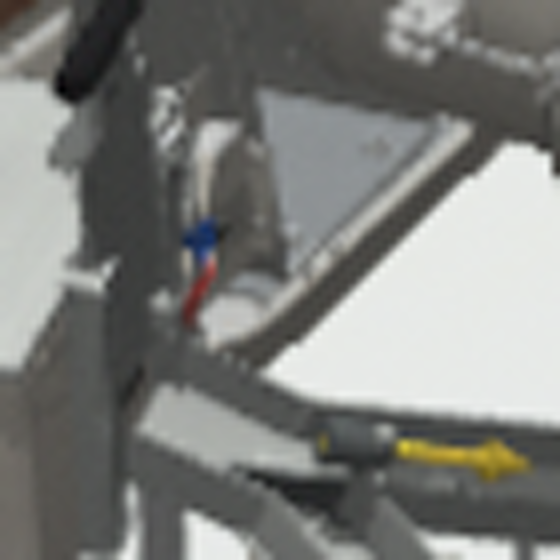

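```bash
python3 - <<'E'
from meas import *
b=cur();Rt=rot(np.pi+p[2],np.radians(50));q=(b[1].inv()*Rt).as_rotvec();print(np.degrees(q))
q0=b[0];P=T(p,(-.125,-.05,.27))
for f in (.25,.5,.75,1):
    g=min(1,f*2);h=max(0,2*f-1);pp=np.array([q0[0]+(P[0]-q0[0])*g,q0[1]+(P[1]-q0[1])*g,q0[2]+(P[2]-q0[2])*h])
    rows(b,[(pp,b[1]*R.from_rotvec(q*f))])
E
```

```text
[83.8978657  39.08462735 39.13195563]
[0.0, -1.24, 0.18] [4.19, 1.95, 1.96]
[0.0, -2.48, 0.36] [8.39, 3.91, 3.91]
[1.87, -2.48, 0.36] [12.58, 5.86, 5.87]
[3.74, -2.48, 0.36] [16.78, 7.82, 7.83]
```

Call:
{"op": "arm_command", "data": {"deltas": [{"translation": [0, -0.4, 0], "turn": [1.1, 0.5, 0.5]}, {"translation": [0, -0.8, 0.1], "turn": [2.2, 1.0, 1.0]}, {"translation": [0, -1.2, 0.2], "turn": [3.3, 1.55, 1.55]}, {"translation": [0, -1.6, 0.2], "turn": [4.4, 2.1, 2.1]}, {"translation": [0, -2.0, 0.3], "turn": [5.5, 2.6, 2.6]}, {"translation": [0, -2.4, 0.4], "turn": [6.6, 3.1, 3.1]}, {"translation": [0, -2.5, 0.4], "turn": [7.7, 3.6, 3.6]}, {"translation": [0.2, -2.5, 0.4], "turn": [8.8, 4.1, 4.1]}, {"translation": [0.7, -2.5, 0.4], "turn": [9.9, 4.6, 4.6]}, {"translation": [1.2, -2.5, 0.4], "turn": [11.0, 5.1, 5.1]}, {"translation": [1.7, -2.5, 0.4], "turn": [12.1, 5.6, 5.6]}, {"translation": [2.2, -2.5, 0.4], "turn": [13.2, 6.1, 6.1]}]}}

```text
time_s: 17.73
ee_pos: [0.5043, 0.1273, 0.3083]
eef_rot: [2.961, 0.859, 0.464]
force: [0.6, 1.4, -0.7]
grip_width: 0.0601
```

```bash
python3 - <<'E'
from meas import *
print(tobin(cur()[0]));rows(cur(),[(T(p,(-.125,-.05,.27)),rot(np.pi+p[2],np.radians(50)))])
E
```

```text
[-0.12576071 -0.05135251  0.30832607]
[1.19, -0.22, 0.95] [3.54, 1.71, 1.65]
```

Call:
{"op": "arm_command", "data": {"deltas": [{"translation": [0.3, -0.1, 0.2], "turn": [1.1, 0.5, 0.5]}, {"translation": [0.7, -0.2, 0.5], "turn": [2.2, 1.0, 1.0]}, {"translation": [1.0, -0.2, 0.8], "turn": [3.3, 1.6, 1.5]}, {"translation": [1.2, -0.2, 0.95], "turn": [3.5, 1.7, 1.65]}, {"translation": [1.2, -0.2, 0.95], "turn": [3.5, 1.7, 1.65]}, {"translation": [1.2, -0.2, 0.95], "turn": [3.5, 1.7, 1.65]}]}}

```text
time_s: 18.23
ee_pos: [0.505, 0.1288, 0.2701]
eef_rot: [3.135, 0.702, 0.287]
force: [-0.2, 0.6, 0.4]
grip_width: 0.06
```

```bash
python3 - <<'E'
from meas import *
im=optics.camera('wrist')
c=cal('wrist');im=optics.camera('wrist');s=ctrl.get_obs();print(s['time_s'],tobin(s['ee_pos']),s['eef_rot'],s['force']);save('w14',im)
np.savez('w14.npz',K=c[0],o=c[1],R=c[2])
u=proj(c,T(p,(-.0127,-.0683,.189))).astype(int);print(u,u-[50,42])
cv2.imwrite('pics/c15.png',cv2.resize(im[u[1]-42:u[1]+42,u[0]-50:u[0]+50,::-1],None,fx=7,fy=7,interpolation=2))
E
```

```text
18.3333 [-0.12442953 -0.0505177   0.27069124] [3.13517461 0.70066684 0.28590585] [0.54209944 0.66566787 0.43199387]
[339 182] [289 140]
```

View pics/c15.png

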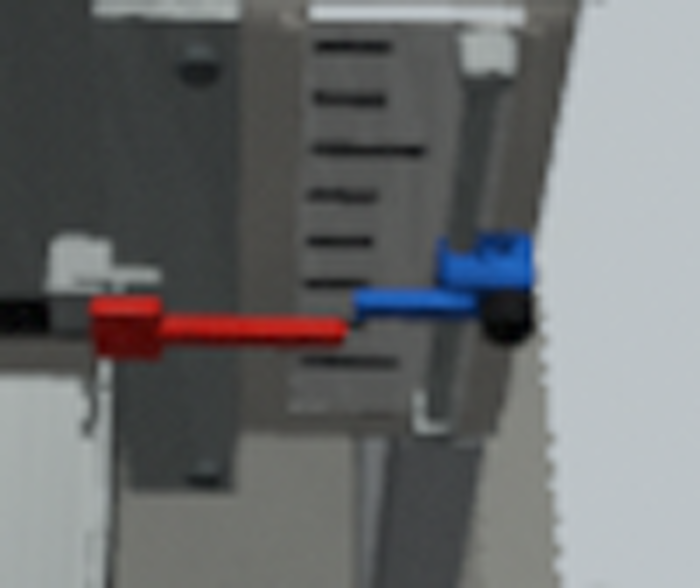

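View pics/w14.png

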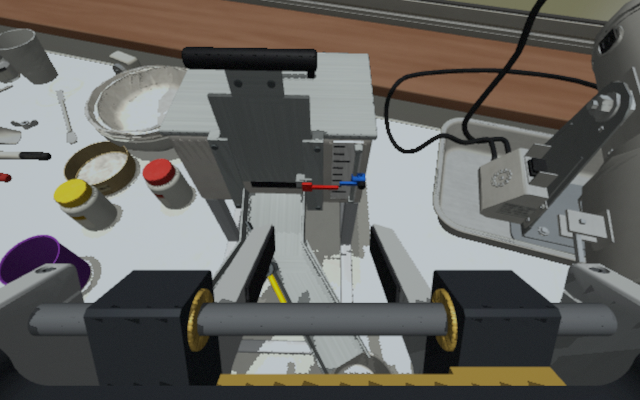

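```bash
python3 - <<'E'
from meas import *
C={}
for n in('w9','w10','w13','w14'):
    d=np.load(n+'.npz');C[n]=(d['K'],d['o'],d['R'])
for t,a,b in(('ptr',(338.3,187.),(361.3,204.7)),('clip',(339.7,183.3),(365.7,206.5))):
    X,e=tri([ray(C['w14'],a),ray(C['w13'],b)]);print(t,tobin(X),e[0])
X,e=tri([ray(C['w14'],(339.7,183.3)),ray(C['w13'],(365.7,206.5)),ray(C['w9'],(339.3,185)),ray(C['w10'],(363.2,207))]);print('clip4',tobin(X),e)
f=lambda n,xb,z:proj(C[n],T(p,(xb,-.067,z)))
for xb in(-.019,-.018,-.015,-.014,-.013,-.012):print(xb,'w14 row at .189',f('w14',xb,.189).round(2),'w13',f('w13',xb,.189).round(2))
E
```

```text
ptr [-0.01801436 -0.06636543  0.18817232] 0.0002259311066434397
clip [-0.01298626 -0.06822534  0.18790475] 0.00014445622455579854
clip4 [-0.01284046 -0.06826536  0.18756718] [np.float64(0.000148898273872666), np.float64(0.00020206836022159275), np.float64(0.0001277110524446614), np.float64(0.00018017732399833522)]
-0.019 w14 row at .189 [338.8  187.42] w13 [360.58 205.62]
-0.018 w14 row at .189 [338.78 186.6 ] w13 [361.45 205.62]
-0.015 w14 row at .189 [338.71 184.17] w13 [364.07 205.63]
-0.014 w14 row at .189 [338.68 183.37] w13 [364.94 205.64]
-0.013 w14 row at .189 [338.66 182.57] w13 [365.82 205.64]
-0.012 w14 row at .189 [338.64 181.77] w13 [366.69 205.64]
```

```bash
python3 - <<'E'
from meas import *
c=cal('scene');im=optics.camera('scene')
D=T(p,(-.181,-.091,0));th=np.linspace(0,2*np.pi,60)
for z,r in((.074,.034),(0,.03)):
  cv2.polylines(im,[np.array([proj(c,[D[0]+r*np.cos(a),D[1]+r*np.sin(a),z]) for a in th]).astype(int)],True,(255,0,0),1)
save('s8',cv2.resize(im[160:260,300:440],None,fx=5,fy=5,interpolation=2));s=ctrl.get_obs();print(s['time_s'],s['force'])
E
```

```text
18.3833 [-0.89003499 -0.16568961  0.32196896]
```

View pics/s8.png

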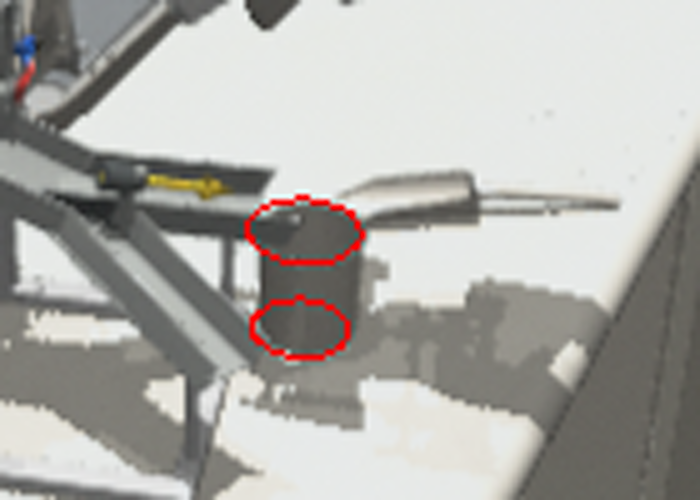

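```bash
python3 - <<'E'
from station import ctrl
print(ctrl.hand_in())
E
```

```text
the job is handed in; nothing more can be done
None
```

I stood the steel beaker under the right leg's lip, pulled the gate up about 29 mm, let go of the handle and handed the job in at about 18.4 s. No verdict came back, so whether it passed is my own reading.

**Leg and beaker:** The yellow lever points along the right leg. I gripped the grey steel beaker round the outside, left the purple one alone, and set it down upright just beyond the right lip.

**Checks before hand-in:**
- **Gate:** triangulating two wrist views put the pointer at 188.2 mm and the clip tongue at about 187.7 mm. That is level to about 0.5 mm, with perhaps 1.5 mm of error. The scene view looks consistent, though it is too coarse to decide 4 mm.
- **Beaker:** it stands upright. The wrist view puts it about 3 mm from the drop point, while the scene overlay suggests 5 to 6 mm. The two disagree, but both are inside 18 mm.
- **Other things:** in the last pictures the lever still points along the right leg. The clip measured within 1 mm of its earlier height, and the jars and scoop showed no visible change. The gripper was clear of everything.

Closing on the handle gave a side force of about 20 N, because my grip was a couple of mm off centre. I shifted the arm to ease that before pulling.

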